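Fasten the centrifuge rotor and load it balanced

TASK

The angle rotor has been set in the centrifuge with one sample tube already in it, but its knurled hold-down nut is only started: screw the nut down clockwise, letting go and regripping as needed, until it is fully home on the hub. Then take the one capped tube out of the wire rack and seat it fully in the rotor pocket straight across from the loaded one, so that the rotor is balanced. Keep the tube cap up, and leave the tube in the rotor, the open tubes in the rack and the reagent bottle where they are.

Things in the scene. Friction and masses are not known exactly. Their poses are not given: they have to be found in the camera images.
- centrifuge: compact bench centrifuge, white housing 290 mm wide (own x) by 330 mm deep (own y from -185 to +145), fixed to the bench. Origin on the bench, under the rotor's axis; own z up. Its flat deck is 180 mm above the bench with a round chamber mouth 250 mm across, centred on the rotor's axis. The lid is hinged along the rear edge of the deck (own y = +141) and stands open at 108 degrees, leaning back away from the rotor, its top edge 460 mm above the bench; it does not move
- rotor: six-place angle rotor in the chamber, does not turn (the drive is locked). Origin on its vertical axis at the flat top of the hub (hub disc 51 mm in radius), 130 mm above the bench; from there a dished plate rises outward at 30 degrees to a rim 98 mm from the axis and 27 mm above the hub. Six pockets 60 degrees apart, pocket 0 towards its own x and the others counted counterclockwise seen from above, the middles of their mouths 68 mm from the axis and 10 mm above the hub
- nut (a joint): turn of the hold-down nut in rad: grows as it is turned clockwise seen from above; its hard stop, fully home, is 12.6 (a little elasticity), and it starts somewhere from 0.2 to 2.6, so 10 to 12.4 rad (up to two turns) remain. Right-hand thread: it sinks 2 mm per turn. Friction about 0.05 N m; it stays where it is left and can be gripped at any angle
- nut_top (a point): middle of the top face of the hold-down nut, on the rotor's axis. Knurled round steel knob 30 mm in diameter, knurl from 26 mm below this point to the top; below that a plain collar 26 mm in diameter, 10 mm high, whose underside rests on the hub when the nut is home (top face then 36 mm above the hub, 166 mm above the bench)
- pocket0: rotor pocket 0: blind round bore 18 mm in diameter and 65 mm deep. Origin at the middle of its floor; own z runs up along the bore and out of its mouth, leaning 30 degrees from vertical towards the rotor's axis (pocket floors lie farther out than the mouths); own y is level and tangential. Straight across from it is pocket 3
- pocket1: rotor pocket 1: blind round bore 18 mm in diameter and 65 mm deep. Origin at the middle of its floor; own z runs up along the bore and out of its mouth, leaning 30 degrees from vertical towards the rotor's axis (pocket floors lie farther out than the mouths); own y is level and tangential. Straight across from it is pocket 4
- pocket2: rotor pocket 2: blind round bore 18 mm in diameter and 65 mm deep. Origin at the middle of its floor; own z runs up along the bore and out of its mouth, leaning 30 degrees from vertical towards the rotor's axis (pocket floors lie farther out than the mouths); own y is level and tangential. Straight across from it is pocket 5
- pocket3: rotor pocket 3: blind round bore 18 mm in diameter and 65 mm deep. Origin at the middle of its floor; own z runs up along the bore and out of its mouth, leaning 30 degrees from vertical towards the rotor's axis (pocket floors lie farther out than the mouths); own y is level and tangential. Straight across from it is pocket 0
- pocket4: rotor pocket 4: blind round bore 18 mm in diameter and 65 mm deep. Origin at the middle of its floor; own z runs up along the bore and out of its mouth, leaning 30 degrees from vertical towards the rotor's axis (pocket floors lie farther out than the mouths); own y is level and tangential. Straight across from it is pocket 1
- pocket5: rotor pocket 5: blind round bore 18 mm in diameter and 65 mm deep. Origin at the middle of its floor; own z runs up along the bore and out of its mouth, leaning 30 degrees from vertical towards the rotor's axis (pocket floors lie farther out than the mouths); own y is level and tangential. Straight across from it is pocket 2
- sample: the capped sample tube to be loaded, loose, standing in the rack: round-bottomed tube 16 mm in diameter, 106 mm long over all, its top 22 mm a ribbed cap 19 mm in diameter; about 18 g. Origin at the middle of its bottom tip, own z along the tube towards the cap. Seated in a pocket its origin lies on the pocket's floor and 41 mm stand out of the mouth
- loaded: capped sample tube like the other, already seated in pocket 0; loose, to be left there. Its cap comes within 38 mm of the rotor's axis, 22 to 50 mm above the hub: mind the backs of the fingers when they turn round the nut
- cup_a: open (capless) tube of translucent plastic standing in the rack, 16 mm in diameter and 100 mm tall (rim 18 mm), origin at the middle of its bottom, z up; loose, not to be disturbed
- cup_b: open tube, the same as cup_a
- cup_c: open tube, the same as cup_a
- rack: blue wire rack, fixed, 156 mm long (own x) by 72 mm wide (own y), 3 rows of 7 square cells at 21 mm pitch, cells 18 mm clear; origin on the bench under its middle. Top wires end 64 mm above the bench, tubes stand on a floor 6 mm above the bench. Four tubes stand in cells at own x = -42, 0 or 42, y = -21 or 21 mm; which tube is in which cell varies
- reagent: small white reagent bottle standing on the bench beyond the rack, 38 mm in diameter, 75 mm tall, origin at the middle of its underside; loose, not to be disturbed
Things that resemble listed ones, but are neither listed nor needed, are in the scene too. Leave any orange look-alike of the sample alone.

How it is judged:
By the outcome, as a careful person would: the job done as asked, in the order asked, and still so for the second after the job is handed in, with the robot touching nothing.
It also fails if it takes over 72 s, if anything falls off the work surface, if the arm or the gripper's body presses on something with over 40 N, if the wrist force passes 120 N, or if a joint passes its speed limit or range.

ROBOT

A 7-joint arm with a two-finger parallel gripper is mounted at the origin on the work surface. World frame = base frame: x ahead of the robot, y to its left, z up, the work surface at z = 0. Lengths are in m, angles in rad, forces in N, time in s.
With the tool pointing down it reaches from about 0.35 to 0.9 m from the base axis. Payload 7.2 kg.
Tool frame: the origin (TCP) lies at the very end of the fingers, on their centre line; the grasp point (between the pads) lies ctrl.grip_point_offset behind it (ctrl.grip_point_offset is the distance from the TCP to the grasp point, in m); z points along the fingers, y is the line along which they close (so a half turn about z gives the same grasp; the last joint's range is limited). The gripper opens to 88 mm and grips with 3 to 60 N. Pads are 20 mm wide; open, the fingers measure 115 mm over their backs; the gripper's body (75 mm by 178 mm) begins 61 mm behind the grasp point.
Start: joints at [-1.358, 0.411, -0.013, 1.596, 0.006, 1.134, -0.082], TCP at [0.173, 0.601, 0.198] pointing down, gripper open.
Joint ranges: [-2.95, 2.95], [-0.29, 1.99], [-1.47, 1.44], [0.14, 2.54], [-1.03, 4.17], [0.13, 1.85], [-2.86, 2.86]. Speed limits (rad/s): [2.39, 2.39, 3.01, 3.01, 3.14, 3.14, 3.14].

INTERFACE

Orientations are given as a unit quaternion [x, y, z, w].
In Python, from bench import ctrl gives the robot as it stands. The module is installed in compiled form; this text tells all that it offers.
- The arm moves only by the tool move_arm, never from a script. Its argument "steps" is a list of rows, each an object of numbers: "claw": the gripper's target within -1 to 1 (fully open at 1, half-way at 0, shut at -1); "tx", "ty", "tz": the shift along the tool's x, y, z in mm; "wx", "wy", "wz": the turn, a rotation vector about the tool's x, y, z in degrees. A call has 1 to 5 rows; each row is the pose to reach, as a shift and turn from the pose commanded when the call began, along the tool's axes at that moment; what a row does not reach only later rows make up. A row lasts 1/10 s, in which the tool goes at most 50 mm and 8.59 degrees, less where a joint would pass 70% of its speed; a pose out of reach is approached as far as the arm can. A call with a gripper value outside its range is refused whole. The fingers move at their own pace and stop on an object; "force" is the grip in N (left out, the last holds). Time passes only in rows, so rows that repeat a pose let the fingers close. It gives the time, the measured TCP pose, the force, the opening and the grip force at its end, in the units of the state.
- ctrl.read_state(): the state, without advancing time (a new reading comes with each control period).
- ctrl.read_camera(name): name is "side" or "top"; returns (picture, depth): 480x640x3 uint8, blue, green, red; 480x640 float32, m along the optical axis (not along the pixel's ray), 0 where there is no reading.
- ctrl.camera_params(name): a dict with "intrinsics" (3x3 intrinsics, pixels), "origin" and "orientation" of the camera in the world. Camera axes: x right, y up, looking along -z (the intrinsics and any distortion apply to the point x, -y, -z); pixel columns grow to the right and rows downward; lengths in m; the calibration is good to about 2 mm. A picture is of the moment at which its call begins. camera_params takes no time and is no camera call.
- ctrl.close_job(): hands the job in; it is judged then, once.
The state is a dict: "time": time; "joints": joint angles; "joint_vel": joint speeds; "joint_efforts": joint torques, N m; "tool_pos": TCP position; "tool_rot": TCP orientation; "force": force on the tool from outside, world axes, zero at the start; "wrist_torque": the same for the moment, N m; "opening": finger opening in m; "finger_force": force on a finger pad.
Only numpy, scipy, OpenCV 4.12 (cv2) and the standard library are available. Lean on these libraries where they do the work, as an engineer would, in place of code of your own. Each camera call takes 0.05 s, during which the arm holds its last target. There are 200 camera calls.

## Working session

There is one attempt and no reset: what is moved stays moved. The work goes in short steps, Python scripts to look and compute and a tool call to move; the robot and the scene stay as the last step left them, time stands still between calls to the robot, and variables do not carry over. Pictures are saved under pics/ and viewed, at most 10 in all, crops included, and the job is handed in when it is done.

Besides the shell and the picture viewer there is one more tool, called in YAML: its name, and indented under it one key for each argument. move_arm: Moves the arm, as the interface text tells. Its arguments: {"type":"object","properties":{"steps":{"type":"array"},"force":{"type":"number"}},"required":["steps"]}

```bash
mkdir -p pics; ls
python3 - <<'E'
from bench import ctrl
import cv2,numpy as np
s=ctrl.read_state(); print(s, ctrl.grip_point_offset)
for n in("side","top"):
    p,d=ctrl.read_camera(n); cv2.imwrite(f"pics/{n}0.png",p); np.savez(f"{n}0.npz",p=p,d=d)
    print(n,ctrl.camera_params(n))
E
```

```text
pics
{'time': 0.0, 'joints': array([-1.35816634,  0.41188119, -0.01270834,  1.59703561,  0.00560976,
        1.13431981, -0.08219264]), 'joint_vel': array([-0.00063378, -0.00061153,  0.0005662 , -0.0003585 , -0.00160129,
        0.00068968, -0.00107279]), 'joint_efforts': array([-4.35926713e-04, -5.87970185e+01,  6.41631335e-01, -2.91061074e+01,
       -5.38150838e-02,  1.86493504e-02,  1.54983177e-04]), 'tool_pos': array([0.17311739, 0.59997246, 0.19682426]), 'tool_rot': array([ 1.39937794e-01,  9.90159970e-01, -8.02558459e-04, -5.05028237e-05]), 'force': array([-0.06121379, -0.0380571 , -0.14590372]), 'wrist_torque': array([0.01456794, 0.02335721, 0.06120655]), 'finger_force': 0.0, 'opening': 0.08806828380694946} 0.0187
side {'intrinsics': array([[571.70646863,   0.        , 326.6691726 ],
       [  0.        , 571.70646863, 240.80335754],
       [  0.        ,   0.        ,   1.        ]]), 'origin': array([ 0.28859824, -0.46939803,  0.80473334]), 'orientation': array([ 0.31285385, -0.10165556, -0.28332806,  0.90084062])}
top {'intrinsics': array([[498.27809289,   0.        , 324.09743997],
       [  0.        , 498.27809289, 239.99411245],
       [  0.        ,   0.        ,   1.        ]]), 'origin': array([ 0.49104731, -0.01471757,  1.1193455 ]), 'orientation': array([-0.04318542,  0.04007079,  0.7095819 , -0.70215588])}
```

View pics/side0.png

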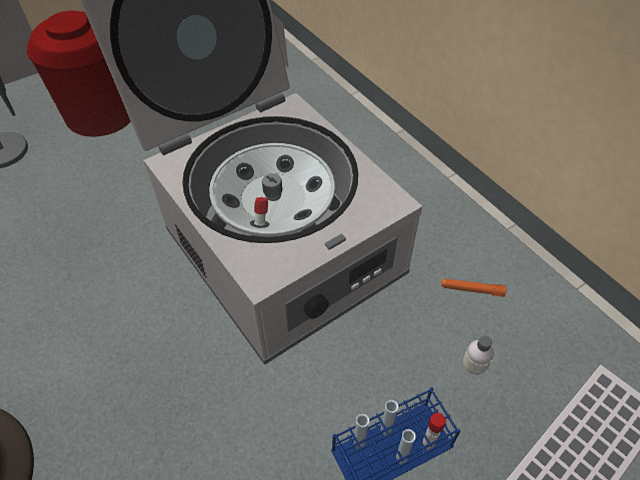

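View pics/top0.png

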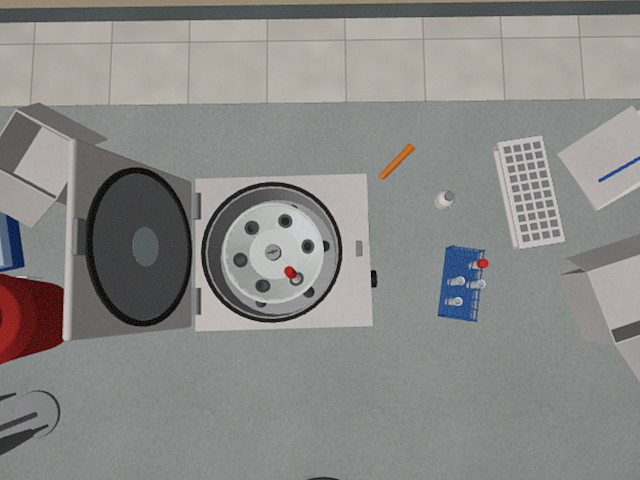

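Side view: nut at (272,183), the loaded tube's red cap at (260,205), rack with a red cap at (437,423), three open tubes at (362,425), (391,410) and (407,440), bottle at (478,355). Top view: nut at (273,252), loaded cap at (290,272), rack cap at (483,264).
Possible mistakes for the sample: the loaded red-cap tube (side 260,205) and the orange look-alike (side 475,287, top 397,161). I choose the red-capped tube in the rack (side 437,423, top 483,264), and check it in one close crop.

```bash
cat > h.py <<'E'
import numpy as np,cv2
from scipy.spatial.transform import Rotation as R
from bench import ctrl
C={n:ctrl.camera_params(n) for n in("side","top")}
def ray(n,u,v):
    c=C[n];K=c["intrinsics"]
    d=np.array([(u-K[0,2])/K[0,0],-(v-K[1,2])/K[1,1],-1.])
    return c["origin"],R.from_quat(c["orientation"]).apply(d)
def plane(n,u,v,z):
    o,d=ray(n,u,v);return o+d*(z-o[2])/d[2]
def tri(a,b):
    (o1,d1),(o2,d2)=ray("side",*a),ray("top",*b)
    t=np.linalg.lstsq(np.c_[d1,-d2],o2-o1,rcond=None)[0]
    p,q=o1+d1*t[0],o2+d2*t[1];return (p+q)/2,np.linalg.norm(p-q)
def proj(n,P):
    c=C[n];K=c["intrinsics"];q=R.from_quat(c["orientation"]).inv().apply(np.atleast_2d(P)-c["origin"])
    return np.c_[K[0,2]-K[0,0]*q[:,0]/q[:,2],K[1,2]+K[1,1]*q[:,1]/q[:,2]]
E
python3 - <<'E'
from h import *
im={n:np.load(f"{n}0.npz")["p"] for n in C}
for n in C:
    p=im[n].astype(int); m=((p[...,2]>110)&(p[...,1]<70)&(p[...,0]<80)).astype(np.uint8)
    k,l,st,ce=cv2.connectedComponentsWithStats(m)
    for i in range(1,k):
        if 20<st[i,4]<1000: print(n,st[i],ce[i].round(1))
def crop(n,u,v,r,s): return cv2.resize(im[n][v-r:v+r,u-r:u+r],(s,s),interpolation=cv2.INTER_CUBIC)
a=np.hstack([crop("side",272,190,30,300),crop("side",437,425,30,300)])
b=np.hstack([crop("top",273,252,30,300),crop("top",475,275,30,300)])
cv2.imwrite("pics/crop.png",np.vstack([a,b]))
E
```

```text
side [254 198  14  15  82] [258.8 202.9]
side [463 287  43   9  68] [487.5 291.4]
side [430 413  16  14 163] [437.6 419.3]
top [477 259  11   9  82] [482.1 263.1]
top [285 267  11  12  91] [289.7 272.2]
```

View pics/crop.png

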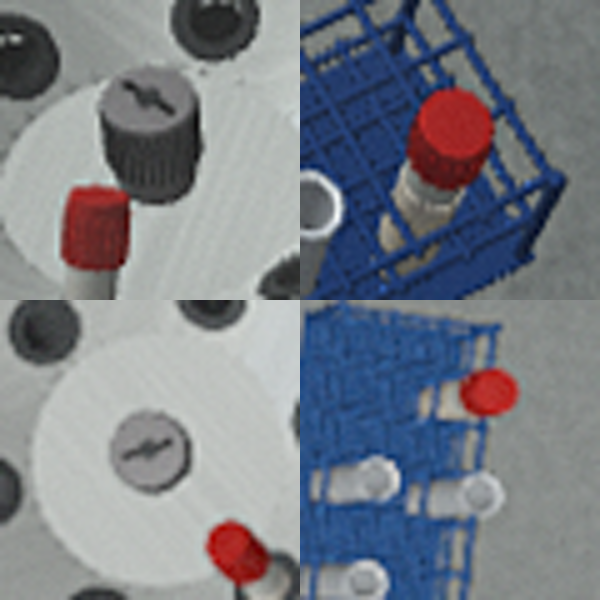

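Crop: nut's top face centre side ≈(272,180), top ≈(273,252). The rack tube has a red ribbed cap and a clear tube, so it's the sample, cap top at side (438,419), top (482.5,263). Now positions and the rotor phase.

Run:
```python
from h import *
im={n:np.load(f"{n}0.npz")["p"] for n in C}; D={n:np.load(f"{n}0.npz")["d"] for n in C}
N,e=tri((271.9,179.6),(272.7,251.7));print("nut",N,e)
S,e=tri((437.6,419.3),(482.3,263));print("cap top",S,e)
holes={}
for n,roi in (("top",(222,205,325,305)),("side",(205,140,345,240))):
    g=cv2.cvtColor(im[n],cv2.COLOR_BGR2GRAY); m=np.zeros_like(g); x0,y0,x1,y1=roi
    m[y0:y1,x0:x1]=(g[y0:y1,x0:x1]<105)
    k,l,st,ce=cv2.connectedComponentsWithStats(m)
    for i in range(1,k):
        if 40<st[i,4]<500 :
            cn=max(cv2.findContours((l==i).astype(np.uint8),0,1)[0],key=len); q=cv2.fitEllipse(cn) if len(cn)>5 else None
            P=plane(n,*q[0],.140); v=P-N
            print(n,st[i],np.round(q[0],1),np.round(q[1],1),"P",P.round(4),"r",np.hypot(v[0],v[1]).round(4),"ang",np.degrees(np.arctan2(v[1],v[0])).round(1))
# rack tubes & bottle via depth z
for n in C:
    d=D[n]
    for u,v in {"side":[(272,180),(438,419),(390,405),(362,419),(407,435),(484,342)],"top":[(273,252),(483,263),(460,281),(480,284),(458,301),(446,198)]}[n]:
        dd=np.median(d[v-1:v+2,u-1:u+2]); o,r=ray(n,u,v); print(n,(u,v),(o+r*dd).round(3))
```

```text
nut [0.58126318 0.08788972 0.16954341] 0.0015724803871625633
cap top [ 0.56000189 -0.33130845  0.1077937 ] 0.0007024494777939425
top [222 205  32  38 419] [234.5 220.2] [26.6 40.3] P [0.6486 0.1668 0.14  ] r 0.1037 ang 49.6
top [278 214  14  14 141] [284.8 220.7] [12.  13.2] P [0.6466 0.0668 0.14  ] r 0.0686 ang -17.9
top [245 221  14  14 158] [251.4 227.4] [13.2 13.5] P [0.6338 0.1332 0.14  ] r 0.0694 ang 40.8
top [302 240  12  13 129] [307.4 245.9] [11.2 12.7] P [0.5955 0.0222 0.14  ] r 0.0673 ang -77.7
top [233 253  15  15 162] [239.9 259.6] [13.3 13.8] P [0.5699 0.1554 0.14  ] r 0.0685 ang 99.6
top [285 267  18  19 163] [293.7 276. ] [12.4 21.6] P [0.5364 0.0493 0.14  ] r 0.0592 ang -139.3
top [222 272  23  33 234] [230.4 290.9] [14.6 33.5] P [0.5086 0.1734 0.14  ] r 0.1122 ang 130.3
top [255 279  15  13 149] [262.3 285.3] [12. 14.] P [0.5188 0.111  0.14  ] r 0.0666 ang 159.7
top [303 287  12  11  80] [308.9 292.3] [ 7.9 11.9] P [0.5043 0.0197 0.14  ] r 0.1029 ang -138.5
top [313 292  12  13  53] [319.9 299. ] [ 3.8 17.2] P [ 0.4912 -0.0016  0.14  ] r 0.127 ang -135.2
side [333 1
[... 420 characters left out ...]
8.9] P [0.5168 0.1124 0.14  ] r 0.069 ang 159.1
side [294 209  18  11 126] [302.5 214.3] [ 7.5 18.2] P [0.5936 0.0238 0.14  ] r 0.0653 ang -79.1
side [332 235  13   5  41] [339.6 237.5] [ 4.1 12.7] P [ 0.6139 -0.0459  0.14  ] r 0.1377 ang -76.3
side (272, 180) [0.58  0.088 0.169]
side (438, 419) [ 0.559 -0.332  0.111]
side (390, 405) [ 0.528 -0.278  0.091]
side (362, 419) [ 0.487 -0.272  0.091]
side (407, 435) [ 0.522 -0.32   0.088]
side (484, 342) [ 0.704 -0.278  0.074]
top (273, 252) [0.581 0.087 0.17 ]
top (483, 263) [ 0.56  -0.332  0.112]
top (460, 281) [ 0.525 -0.291  0.083]
top (480, 284) [ 0.519 -0.334  0.078]
top (458, 301) [ 0.484 -0.286  0.081]
top (446, 198) [ 0.704 -0.274  0.065]
```

Rotor axis ≈ (0.5815, 0.089), nut top z ≈ 0.1695 (about 1.7 turns left). Pocket 3 lies towards +41°. Sample cap top is at (0.560, -0.331, 0.109). I go to the nut by a waypoint clear of the lid, turning counterclockwise on the way so there is wrist stroke to use.

move_arm:
  steps:
    - {"claw":0.2,"tx":-304,"ty":-380,"tz":-163,"wz":-40}
    - {"claw":0.2,"tx":-304,"ty":-380,"tz":-163,"wz":-40}
    - {"claw":0.2,"tx":-304,"ty":-380,"tz":-163,"wz":-40}
    - {"claw":0.2,"tx":-304,"ty":-380,"tz":-163,"wz":-40}
    - {"claw":0.2,"tx":-304,"ty":-380,"tz":-163,"wz":-40}
  force: 20

```text
invalid input
```

```bash
cat >> h.py <<'E'
def down(ang):
    "tool down, closing line (tool y) at world angle ang deg"
    a=np.radians(ang);y=np.array([np.cos(a),np.sin(a),0]);z=np.array([0,0,-1.])
    return np.c_[np.cross(y,z),y,z]
def rel(pos,M,s=None):
    s=s or ctrl.read_state();T=R.from_quat(s["tool_rot"])
    print("t",(T.inv().apply(np.array(pos)-s["tool_pos"])*1000).round(1),"w",np.degrees((T.inv()*R.from_matrix(M)).as_rotvec()).round(1))
def st():
    s=ctrl.read_state();y=R.from_quat(s["tool_rot"]).as_matrix()
    print("t",s["time"],"pos",s["tool_pos"].round(4),"yang",np.degrees(np.arctan2(y[1,1],y[0,1])).round(1),"z",y[:,2].round(3),"j",s["joints"].round(2),"F",s["force"].round(1),"Tq",s["wrist_torque"].round(2),"open",round(s["opening"],4),"ff",round(float(s["finger_force"]),1))
    return s
E
python3 - <<'E'
from h import *
s=st(); rel((.36,.15,.36),down(131)); rel((.5815,.089,.25),down(131))
E
```

```text
t 0.1 pos [0.1731 0.6    0.1969] yang 73.9 z [-0.    -0.001 -1.   ] j [-1.36  0.41 -0.01  1.6   0.01  1.13 -0.08] F [-0.3 -0.5 -0. ] Tq [ 0.    0.01 -0.03] open 0.0876 ff 0.0
t [-304.3 -380.9 -162.5] w [ -0.1  -0.  -57.1]
t [-534.  -377.9  -52.5] w [ -0.1  -0.  -57.1]
```

move_arm:
  steps:
    - {"claw":0.2,"tx":-30,"ty":-38,"tz":-16,"wx":0,"wy":0,"wz":-8}
    - {"claw":0.2,"tx":-60,"ty":-76,"tz":-33,"wx":0,"wy":0,"wz":-16}
    - {"claw":0.2,"tx":-90,"ty":-114,"tz":-50,"wx":0,"wy":0,"wz":-24}
    - {"claw":0.2,"tx":-120,"ty":-152,"tz":-66,"wx":0,"wy":0,"wz":-32}
    - {"claw":0.2,"tx":-150,"ty":-190,"tz":-82,"wx":0,"wy":0,"wz":-40}
  force: 20

```text
time: 0.6
tool_pos: [0.2631, 0.3792, 0.2782]
tool_rot: [-0.21, 0.978, -0.0, -0.0]
force: [1.4, 0.8, 0.5]
opening: 0.0534
finger_force: 0.0
```

Run:
```python
from h import *
s=st(); rel((.36,.15,.34),down(131)); rel((.5815,.089,.24),down(131))
```

```text
t 0.6 pos [0.2631 0.3792 0.2782] yang 114.2 z [-0. -0. -1.] j [-1.04  0.07 -0.04  1.85  0.    1.22  0.92] F [1.4 0.8 0.5] Tq [ 0.06 -0.04  0.03] open 0.0534 ff 0.0
t [   5.7 -248.8  -61.8] w [ -0.   -0.  -16.8]
t [-171.2 -395.4   38.2] w [ -0.   -0.  -16.8]
```

move_arm:
  steps:
    - {"claw":0.2,"tx":6,"ty":-249,"tz":-62,"wx":0,"wy":0,"wz":-17}
    - {"claw":0.2,"tx":6,"ty":-249,"tz":-62,"wx":0,"wy":0,"wz":-17}
    - {"claw":0.2,"tx":6,"ty":-249,"tz":-62,"wx":0,"wy":0,"wz":-17}
    - {"claw":0.2,"tx":6,"ty":-249,"tz":-62,"wx":0,"wy":0,"wz":-17}
    - {"claw":0.2,"tx":6,"ty":-249,"tz":-62,"wx":0,"wy":0,"wz":-17}

```text
time: 1.1
tool_pos: [0.3524, 0.1634, 0.3365]
tool_rot: [-0.35, 0.937, 0.0, 0.0]
force: [1.0, 0.4, 0.4]
opening: 0.0528
finger_force: 0.0
```

move_arm:
  steps:
    - {"claw":0.1,"tx":-127,"ty":-191,"tz":100,"wx":0,"wy":0,"wz":0}
    - {"claw":0.1,"tx":-127,"ty":-191,"tz":100,"wx":0,"wy":0,"wz":0}
    - {"claw":0.1,"tx":-127,"ty":-191,"tz":100,"wx":0,"wy":0,"wz":0}
    - {"claw":0.1,"tx":-127,"ty":-191,"tz":100,"wx":0,"wy":0,"wz":0}
    - {"claw":0.1,"tx":-127,"ty":-191,"tz":100,"wx":0,"wy":0,"wz":0}

```text
time: 1.6
tool_pos: [0.5746, 0.1039, 0.235]
tool_rot: [-0.35, 0.937, -0.0, -0.0]
force: [0.2, 0.8, 1.1]
opening: 0.0483
finger_force: 0.0
```

Run:
```python
from h import *
s=st(); rel((.5815,.089,.1375),down(131))
```

```text
t 1.6 pos [0.5746 0.1039 0.235 ] yang 130.9 z [-0. -0. -1.] j [-0.57  0.32  0.41  1.67 -0.14  1.18  2.15] F [0.2 0.8 1.1] Tq [ 0.13 -0.03  0.  ] open 0.0483 ff 0.0
t [  4.5 -15.7  97.5] w [ 0.  -0.  -0.1]
```

move_arm:
  steps:
    - {"claw":0.1,"tx":4.5,"ty":-15.5,"tz":30,"wx":0,"wy":0,"wz":0}
    - {"claw":0.1,"tx":4.5,"ty":-15.5,"tz":35,"wx":0,"wy":0,"wz":0}
    - {"claw":0.1,"tx":4.5,"ty":-15.5,"tz":35,"wx":0,"wy":0,"wz":0}

```text
time: 1.9
tool_pos: [0.5786, 0.0899, 0.2002]
tool_rot: [-0.349, 0.937, 0.0, -0.002]
force: [0.1, 0.3, 0.5]
opening: 0.0481
finger_force: 0.0
```

Run:
```python
from h import *
s=st(); rel((.5815,.089,.1375),down(131))
ims=[]
for n in C:
    p,d=ctrl.read_camera(n); u,v=(272,160) if n=="side" else (273,240); ims.append(cv2.resize(p[v-60:v+60,u-60:u+60],(400,400),interpolation=2))
cv2.imwrite("pics/nut1.png",np.hstack(ims))
```

```text
t 1.9 pos [0.5786 0.0899 0.2002] yang 130.9 z [-0.003 -0.001 -1.   ] j [-0.54  0.36  0.4   1.71 -0.15  1.11  2.19] F [0.1 0.3 0.5] Tq [0.05 0.04 0.01] open 0.0481 ff 0.0
t [-1.8 -2.7 62.7] w [ 0.1 -0.2 -0.1]
```

View pics/nut1.png

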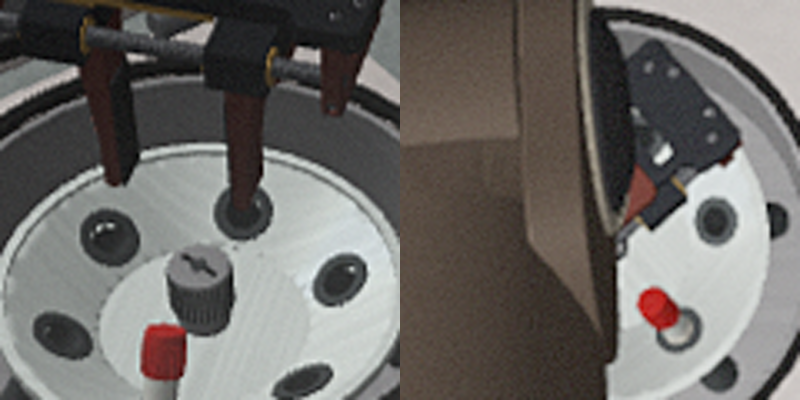

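The fingers straddle the nut's axis well clear of the red cap (side crop, nut at (200,290), tips at (118,180) and (245,205)). Descending.

move_arm:
  steps:
    - {"claw":0.1,"tx":-1.5,"ty":-2.5,"tz":30,"wx":0,"wy":0,"wz":0}
    - {"claw":0.1,"tx":-1.5,"ty":-2.5,"tz":62,"wx":0,"wy":0,"wz":0}
    - {"claw":0.1,"tx":-1.5,"ty":-2.5,"tz":62,"wx":0,"wy":0,"wz":0}
    - {"claw":0.1,"tx":-1.5,"ty":-2.5,"tz":62,"wx":0,"wy":0,"wz":0}

```text
time: 2.4
tool_pos: [0.5828, 0.0899, 0.1409]
tool_rot: [-0.35, 0.937, 0.0, 0.001]
force: [-0.6, -0.8, 0.4]
opening: 0.048
finger_force: 0.0
```

Run:
```python
from h import *
s=st(); rel((.5815,.089,.1375),down(131))
```

```text
t 2.4 pos [0.5828 0.0899 0.1409] yang 131.0 z [ 0.001  0.001 -1.   ] j [-0.53  0.42  0.39  1.77 -0.19  0.99  2.22] F [-0.6 -0.8  0.4] Tq [ 0.07  0.09 -0.01] open 0.048 ff 0.0
t [1.6 0.2 3.4] w [-0.   0.1 -0. ]
```

Close on the nut, force 20 N.

move_arm:
  steps:
    - {"claw":0.1,"tx":1,"ty":0,"tz":2.5,"wx":0,"wy":0,"wz":0}
    - {"claw":-1,"tx":1,"ty":0,"tz":2.5,"wx":0,"wy":0,"wz":0}
    - {"claw":-1,"tx":1,"ty":0,"tz":2.5,"wx":0,"wy":0,"wz":0}
    - {"claw":-1,"tx":1,"ty":0,"tz":2.5,"wx":0,"wy":0,"wz":0}
    - {"claw":-1,"tx":1,"ty":0,"tz":2.5,"wx":0,"wy":0,"wz":0}
  force: 20

```text
time: 2.9
tool_pos: [0.5811, 0.09, 0.1375]
tool_rot: [-0.35, 0.937, 0.001, -0.0]
force: [-5.1, 3.6, 6.9]
opening: 0.029
finger_force: 20.0
```

Run:
```python
from h import *
s=st(); rel((.5815,.089,.1375),down(131))
```

```text
t 2.9 pos [0.5811 0.09   0.1375] yang 131.0 z [-0.001  0.002 -1.   ] j [-0.52  0.42  0.39  1.78 -0.19  0.98  2.22] F [-5.1  3.6  6.9] Tq [ 0.87  1.25 -0.  ] open 0.029 ff 20.0
t [ 0.3 -1.   0. ] w [ 0.2  0.  -0. ]
```

Gripped. First a trial turn of 42.5°, sinking as the thread does.

move_arm:
  steps:
    - {"claw":-1,"tx":0,"ty":-0.5,"tz":0,"wx":0,"wy":0,"wz":8.5}
    - {"claw":-1,"tx":0,"ty":-0.5,"tz":0.1,"wx":0,"wy":0,"wz":17}
    - {"claw":-1,"tx":0,"ty":-0.5,"tz":0.15,"wx":0,"wy":0,"wz":25.5}
    - {"claw":-1,"tx":0,"ty":-0.5,"tz":0.2,"wx":0,"wy":0,"wz":34}
    - {"claw":-1,"tx":0,"ty":-0.5,"tz":0.25,"wx":0,"wy":0,"wz":42.5}

```text
time: 3.4
tool_pos: [0.5808, 0.0909, 0.1373]
tool_rot: [0.016, 1.0, 0.002, -0.001]
force: [-7.0, 7.1, 8.5]
opening: 0.0289
finger_force: 20.0
```

Run:
```python
from h import *
s=st()
```

```text
t 3.4 pos [0.5808 0.0909 0.1373] yang 88.2 z [-0.002  0.004 -1.   ] j [-0.65  0.45  0.56  1.78 -0.28  0.99  1.56] F [-7.   7.1  8.5] Tq [1.52 1.63 0.1 ] open 0.0289 ff 20.0
```

move_arm:
  steps:
    - {"claw":-1,"tx":0.5,"ty":0.6,"tz":0,"wx":0,"wy":0,"wz":8.5}
    - {"claw":-1,"tx":0.5,"ty":0.6,"tz":0.1,"wx":0,"wy":0,"wz":17}
    - {"claw":-1,"tx":0.5,"ty":0.6,"tz":0.15,"wx":0,"wy":0,"wz":25.5}
    - {"claw":-1,"tx":0.5,"ty":0.6,"tz":0.2,"wx":0,"wy":0,"wz":34}
    - {"claw":-1,"tx":0.5,"ty":0.6,"tz":0.25,"wx":0,"wy":0,"wz":42.5}

```text
time: 3.9
tool_pos: [0.5812, 0.0918, 0.1371]
tool_rot: [0.377, 0.926, 0.002, -0.001]
force: [-4.4, 6.9, 7.4]
opening: 0.0291
finger_force: 20.0
```

move_arm:
  steps:
    - {"claw":-1,"tx":0,"ty":0,"tz":0,"wx":0,"wy":0,"wz":8.5}
    - {"claw":-1,"tx":0,"ty":0,"tz":0.1,"wx":0,"wy":0,"wz":17}
    - {"claw":-1,"tx":0,"ty":0,"tz":0.15,"wx":0,"wy":0,"wz":25.5}
    - {"claw":-1,"tx":0,"ty":0,"tz":0.2,"wx":0,"wy":0,"wz":34}
    - {"claw":-1,"tx":0,"ty":0,"tz":0.25,"wx":0,"wy":0,"wz":42.5}

```text
time: 4.4
tool_pos: [0.582, 0.0922, 0.1369]
tool_rot: [0.687, 0.727, 0.002, -0.002]
force: [-1.2, 7.3, 5.3]
opening: 0.029
finger_force: 20.0
```

Run:
```python
from h import *
s=st()
```

```text
t 4.4 pos [0.582  0.0922 0.1369] yang 3.2 z [ 0.001  0.005 -1.   ] j [-0.89  0.56  0.94  1.8  -0.52  1.05  0.3 ] F [-1.2  7.3  5.3] Tq [1.71 0.42 0.06] open 0.029 ff 20.0
```

move_arm:
  steps:
    - {"claw":-1,"tx":1.2,"ty":0,"tz":0,"wx":0,"wy":0,"wz":8.5}
    - {"claw":-1,"tx":1.2,"ty":0,"tz":0,"wx":0,"wy":0,"wz":17}
    - {"claw":-1,"tx":1.2,"ty":0,"tz":0,"wx":0,"wy":0,"wz":25.5}
    - {"claw":-1,"tx":1.2,"ty":0,"tz":0.1,"wx":0,"wy":0,"wz":34}
    - {"claw":-1,"tx":1.2,"ty":0,"tz":0.1,"wx":0,"wy":0,"wz":42.5}

```text
time: 4.9
tool_pos: [0.583, 0.092, 0.1368]
tool_rot: [0.904, 0.428, 0.002, -0.001]
force: [1.8, 2.4, 1.6]
opening: 0.029
finger_force: 20.0
```

move_arm:
  steps:
    - {"claw":-1,"tx":0,"ty":0,"tz":0,"wx":0,"wy":0,"wz":8.5}
    - {"claw":-1,"tx":0,"ty":0,"tz":0.1,"wx":0,"wy":0,"wz":17}
    - {"claw":-1,"tx":0,"ty":0,"tz":0.15,"wx":0,"wy":0,"wz":25.5}
    - {"claw":-1,"tx":0,"ty":0,"tz":0.2,"wx":0,"wy":0,"wz":34}
    - {"claw":-1,"tx":0,"ty":0,"tz":0.25,"wx":0,"wy":0,"wz":42.5}

```text
time: 5.4
tool_pos: [0.5834, 0.0911, 0.1365]
tool_rot: [0.997, 0.071, 0.002, -0.001]
force: [3.7, 2.1, 1.4]
opening: 0.0292
finger_force: 20.0
```

Run:
```python
from h import *
s=st()
```

```text
t 5.4 pos [0.5834 0.0911 0.1365] yang -81.8 z [ 0.003  0.002 -1.   ] j [-1.05  0.78  1.31  1.81 -0.81  1.22 -0.92] F [3.7 2.1 1.4] Tq [ 0.36 -0.58  0.09] open 0.0292 ff 20.0
```

Turned 213°. Open slightly and wind back 243° for the next stroke.

move_arm:
  steps:
    - {"claw":-0.16,"tx":0,"ty":0,"tz":0,"wx":0,"wy":0,"wz":0}
    - {"claw":-0.16,"tx":0,"ty":0,"tz":0,"wx":0,"wy":0,"wz":0}
    - {"claw":-0.16,"tx":-1,"ty":0,"tz":0,"wx":0,"wy":0,"wz":0}

```text
time: 5.7
tool_pos: [0.5804, 0.0894, 0.1355]
tool_rot: [0.997, 0.075, -0.0, -0.0]
force: [0.3, 0.0, -0.5]
opening: 0.0367
finger_force: 0.0
```

Run:
```python
from h import *
s=st(); rel((.582,.091,.1367),down(-82))
```

```text
t 5.7 pos [0.5804 0.0894 0.1355] yang -81.4 z [-0.  0. -1.] j [-1.05  0.78  1.31  1.81 -0.81  1.22 -0.91] F [ 0.3  0.  -0.5] Tq [-0.02  0.15  0.01] open 0.0367 ff 0.0
t [ 1.8 -1.4 -1.2] w [-0.   0.   0.6]
```

move_arm:
  steps:
    - {"claw":-0.16,"tx":1.8,"ty":-1.4,"tz":-1,"wx":0,"wy":0,"wz":-4}
    - {"claw":-0.16,"tx":1.8,"ty":-1.4,"tz":-1,"wx":0,"wy":0,"wz":-12.5}
    - {"claw":-0.16,"tx":1.8,"ty":-1.4,"tz":-1,"wx":0,"wy":0,"wz":-21}
    - {"claw":-0.16,"tx":1.8,"ty":-1.4,"tz":-1,"wx":0,"wy":0,"wz":-29.5}
    - {"claw":-0.16,"tx":1.8,"ty":-1.4,"tz":-1,"wx":0,"wy":0,"wz":-38}

```text
time: 6.2
tool_pos: [0.582, 0.091, 0.1367]
tool_rot: [0.917, 0.398, 0.0, -0.0]
force: [1.0, -0.3, 0.2]
opening: 0.0368
finger_force: 0.0
```

move_arm:
  steps:
    - {"claw":-0.16,"tx":0,"ty":0,"tz":0,"wx":0,"wy":0,"wz":-8.5}
    - {"claw":-0.16,"tx":0,"ty":0,"tz":0,"wx":0,"wy":0,"wz":-17}
    - {"claw":-0.16,"tx":0,"ty":0,"tz":0,"wx":0,"wy":0,"wz":-25.5}
    - {"claw":-0.16,"tx":0,"ty":0,"tz":0,"wx":0,"wy":0,"wz":-34}
    - {"claw":-0.16,"tx":0,"ty":0,"tz":0,"wx":0,"wy":0,"wz":-42.5}

```text
time: 6.7
tool_pos: [0.582, 0.091, 0.1368]
tool_rot: [0.711, 0.703, 0.0, -0.0]
force: [-0.1, -0.7, -1.1]
opening: 0.0368
finger_force: 0.0
```

Run:
```python
from h import *
s=st(); rel((.582,.091,.1367),down(-1))
```

```text
t 6.7 pos [0.582  0.091  0.1368] yang -0.6 z [ 0.     0.001 -1.   ] j [-0.9   0.57  0.96  1.8  -0.53  1.06  0.24] F [-0.1 -0.7 -1.1] Tq [-0.06  0.1   0.  ] open 0.0368 ff 0.0
t [0.  0.  0.1] w [ 0.  -0.   0.4]
```

move_arm:
  steps:
    - {"claw":-0.16,"tx":0,"ty":0,"tz":0,"wx":0,"wy":0,"wz":-8.5}
    - {"claw":-0.16,"tx":0,"ty":0,"tz":0,"wx":0,"wy":0,"wz":-17}
    - {"claw":-0.16,"tx":0,"ty":0,"tz":0,"wx":0,"wy":0,"wz":-25.5}
    - {"claw":-0.16,"tx":0,"ty":0,"tz":0,"wx":0,"wy":0,"wz":-34}
    - {"claw":-0.16,"tx":0,"ty":0,"tz":0,"wx":0,"wy":0,"wz":-42.5}

```text
time: 7.2
tool_pos: [0.582, 0.0909, 0.1369]
tool_rot: [0.408, 0.913, 0.0, 0.0]
force: [0.6, 0.3, -0.8]
opening: 0.0364
finger_force: 0.0
```

move_arm:
  steps:
    - {"claw":-0.16,"tx":0,"ty":0,"tz":0,"wx":0,"wy":0,"wz":-8.5}
    - {"claw":-0.16,"tx":0,"ty":0,"tz":0,"wx":0,"wy":0,"wz":-17}
    - {"claw":-0.16,"tx":0,"ty":0,"tz":0,"wx":0,"wy":0,"wz":-25.5}
    - {"claw":-0.16,"tx":0,"ty":0,"tz":0,"wx":0,"wy":0,"wz":-34}
    - {"claw":-0.16,"tx":0,"ty":0,"tz":0,"wx":0,"wy":0,"wz":-42.5}

```text
time: 7.7
tool_pos: [0.5821, 0.0909, 0.1369]
tool_rot: [0.049, 0.999, 0.0, 0.0]
force: [-0.3, 0.0, -0.5]
opening: 0.0372
finger_force: 0.0
```

move_arm:
  steps:
    - {"claw":-0.16,"tx":0,"ty":0,"tz":0,"wx":0,"wy":0,"wz":-8.5}
    - {"claw":-0.16,"tx":0,"ty":0,"tz":0,"wx":0,"wy":0,"wz":-17}
    - {"claw":-0.16,"tx":0,"ty":0,"tz":0,"wx":0,"wy":0,"wz":-25.5}
    - {"claw":-0.16,"tx":0,"ty":0,"tz":0,"wx":0,"wy":0,"wz":-34}
    - {"claw":-0.16,"tx":0,"ty":0,"tz":0,"wx":0,"wy":0,"wz":-42.5}

```text
time: 8.2
tool_pos: [0.5821, 0.0908, 0.137]
tool_rot: [-0.316, 0.949, -0.0, 0.0]
force: [-0.1, 0.3, 0.6]
opening: 0.0368
finger_force: 0.0
```

move_arm:
  steps:
    - {"claw":-0.16,"tx":0,"ty":0,"tz":0,"wx":0,"wy":0,"wz":-8.5}
    - {"claw":-0.16,"tx":0,"ty":0,"tz":0,"wx":0,"wy":0,"wz":-17}
    - {"claw":-0.16,"tx":0,"ty":0,"tz":0,"wx":0,"wy":0,"wz":-25.5}

```text
time: 8.5
tool_pos: [0.5821, 0.0908, 0.1369]
tool_rot: [-0.518, 0.855, -0.0, 0.0]
force: [-0.0, -0.9, -0.8]
opening: 0.037
finger_force: 0.0
```

Run:
```python
from h import *
s=st(); rel((.582,.091,.1367),down(153))
```

```text
t 8.5 pos [0.5821 0.0908 0.1369] yang 152.4 z [ 0.001 -0.    -1.   ] j [-0.46  0.41  0.29  1.77 -0.14  0.98  2.55] F [-0.  -0.9 -0.8] Tq [0.11 0.06 0.  ] open 0.037 ff 0.0
t [-0.1  0.2  0.2] w [-0.   0.  -0.6]
```

move_arm:
  steps:
    - {"claw":-1,"tx":0,"ty":0,"tz":0,"wx":0,"wy":0,"wz":0}
    - {"claw":-1,"tx":0,"ty":0,"tz":0,"wx":0,"wy":0,"wz":0}
    - {"claw":-1,"tx":0,"ty":0,"tz":0,"wx":0,"wy":0,"wz":0}
  force: 20

```text
time: 8.8
tool_pos: [0.582, 0.0908, 0.1369]
tool_rot: [-0.513, 0.858, -0.0, -0.0]
force: [-2.9, -1.3, 4.4]
opening: 0.0289
finger_force: 20.0
```

move_arm:
  steps:
    - {"claw":-1,"tx":0,"ty":0,"tz":0,"wx":0,"wy":0,"wz":8.5}
    - {"claw":-1,"tx":0,"ty":0,"tz":0.1,"wx":0,"wy":0,"wz":17}
    - {"claw":-1,"tx":0,"ty":0,"tz":0.15,"wx":0,"wy":0,"wz":25.5}
    - {"claw":-1,"tx":0,"ty":0,"tz":0.2,"wx":0,"wy":0,"wz":34}
    - {"claw":-1,"tx":0,"ty":0,"tz":0.25,"wx":0,"wy":0,"wz":42.5}

```text
time: 9.3
tool_pos: [0.582, 0.0909, 0.1366]
tool_rot: [-0.165, 0.986, -0.0, -0.0]
force: [-2.7, -1.1, 3.2]
opening: 0.0288
finger_force: 20.0
```

move_arm:
  steps:
    - {"claw":-1,"tx":0,"ty":0,"tz":0,"wx":0,"wy":0,"wz":8.5}
    - {"claw":-1,"tx":0,"ty":0,"tz":0.1,"wx":0,"wy":0,"wz":17}
    - {"claw":-1,"tx":0,"ty":0,"tz":0.15,"wx":0,"wy":0,"wz":25.5}
    - {"claw":-1,"tx":0,"ty":0,"tz":0.2,"wx":0,"wy":0,"wz":34}
    - {"claw":-1,"tx":0,"ty":0,"tz":0.25,"wx":0,"wy":0,"wz":42.5}

```text
time: 9.8
tool_pos: [0.582, 0.0911, 0.1364]
tool_rot: [0.204, 0.979, -0.0, -0.0]
force: [-2.0, -1.0, 3.5]
opening: 0.0293
finger_force: 20.0
```

Run:
```python
from h import *
s=st(); rel((.582,.091,.1365),down(67.4))
```

```text
t 9.8 pos [0.582  0.0911 0.1364] yang 66.5 z [-0. -0. -1.] j [-0.71  0.47  0.65  1.79 -0.33  1.    1.23] F [-2.  -1.   3.5] Tq [-0.26  0.64  0.07] open 0.0293 ff 20.0
t [-0.1 -0.  -0.1] w [-0.  -0.  -0.9]
```

Axis confirmed at (0.582, 0.091), forces small. Continue this stroke.

move_arm:
  steps:
    - {"claw":-1,"tx":0,"ty":0,"tz":0,"wx":0,"wy":0,"wz":8.5}
    - {"claw":-1,"tx":0,"ty":0,"tz":0.1,"wx":0,"wy":0,"wz":17}
    - {"claw":-1,"tx":0,"ty":0,"tz":0.15,"wx":0,"wy":0,"wz":25.5}
    - {"claw":-1,"tx":0,"ty":0,"tz":0.2,"wx":0,"wy":0,"wz":34}
    - {"claw":-1,"tx":0,"ty":0,"tz":0.25,"wx":0,"wy":0,"wz":42.5}

```text
time: 10.3
tool_pos: [0.582, 0.0911, 0.1362]
tool_rot: [0.545, 0.839, -0.0, -0.0]
force: [-2.7, -0.4, 4.0]
opening: 0.0291
finger_force: 20.0
```

move_arm:
  steps:
    - {"claw":-1,"tx":0,"ty":0,"tz":0,"wx":0,"wy":0,"wz":8.5}
    - {"claw":-1,"tx":0,"ty":0,"tz":0.1,"wx":0,"wy":0,"wz":17}
    - {"claw":-1,"tx":0,"ty":0,"tz":0.15,"wx":0,"wy":0,"wz":25.5}
    - {"claw":-1,"tx":0,"ty":0,"tz":0.2,"wx":0,"wy":0,"wz":34}
    - {"claw":-1,"tx":0,"ty":0,"tz":0.25,"wx":0,"wy":0,"wz":42.5}

```text
time: 10.8
tool_pos: [0.5821, 0.0912, 0.136]
tool_rot: [0.812, 0.584, 0.0, 0.0]
force: [-2.0, -1.6, 2.6]
opening: 0.0292
finger_force: 20.0
```

move_arm:
  steps:
    - {"claw":-1,"tx":0,"ty":0,"tz":0,"wx":0,"wy":0,"wz":8.5}
    - {"claw":-1,"tx":0,"ty":0,"tz":0.1,"wx":0,"wy":0,"wz":17}
    - {"claw":-1,"tx":0,"ty":0,"tz":0.15,"wx":0,"wy":0,"wz":25.5}
    - {"claw":-1,"tx":0,"ty":0,"tz":0.2,"wx":0,"wy":0,"wz":34}
    - {"claw":-1,"tx":0,"ty":0,"tz":0.25,"wx":0,"wy":0,"wz":42.5}

```text
time: 11.3
tool_pos: [0.5823, 0.0911, 0.1358]
tool_rot: [0.968, 0.25, 0.0, 0.0]
force: [-2.0, -0.5, 3.8]
opening: 0.029
finger_force: 20.0
```

Run:
```python
from h import *
s=st()
```

```text
t 11.3 pos [0.5823 0.0911 0.1358] yang -61.0 z [ 0.001 -0.    -1.   ] j [-1.02  0.71  1.22  1.81 -0.73  1.16 -0.63] F [-2.  -0.5  3.8] Tq [-0.33  0.53  0.06] open 0.029 ff 20.0
```

move_arm:
  steps:
    - {"claw":-1,"tx":0,"ty":0,"tz":0,"wx":0,"wy":0,"wz":8.5}
    - {"claw":-1,"tx":0,"ty":0,"tz":0.1,"wx":0,"wy":0,"wz":17}
    - {"claw":-1,"tx":0,"ty":0,"tz":0.1,"wx":0,"wy":0,"wz":17}
    - {"claw":-0.16,"tx":0,"ty":0,"tz":0.1,"wx":0,"wy":0,"wz":17}
    - {"claw":-0.16,"tx":0,"ty":0,"tz":0.1,"wx":0,"wy":0,"wz":17}

```text
time: 11.8
tool_pos: [0.5823, 0.0915, 0.1351]
tool_rot: [0.994, 0.108, 0.0, 0.0]
force: [0.1, 1.0, 0.5]
opening: 0.0367
finger_force: 0.0
```

move_arm:
  steps:
    - {"claw":-0.16,"tx":0,"ty":0,"tz":0,"wx":0,"wy":0,"wz":0}
    - {"claw":-0.16,"tx":0,"ty":0,"tz":0,"wx":0,"wy":0,"wz":-8.5}
    - {"claw":-0.16,"tx":0,"ty":0,"tz":0,"wx":0,"wy":0,"wz":-17}
    - {"claw":-0.16,"tx":0,"ty":0,"tz":0,"wx":0,"wy":0,"wz":-25.5}
    - {"claw":-0.16,"tx":0,"ty":0,"tz":0,"wx":0,"wy":0,"wz":-34}

```text
time: 12.3
tool_pos: [0.5823, 0.0913, 0.1352]
tool_rot: [0.918, 0.397, 0.0, -0.0]
force: [0.2, 0.3, -0.8]
opening: 0.0371
finger_force: 0.0
```

Run:
```python
from h import *
s=st(); rel((.582,.091,.1357),down(-44))
p,d=ctrl.read_camera("side"); cv2.imwrite("pics/x.png",p)
```

```text
t 12.3 pos [0.5823 0.0913 0.1352] yang -43.2 z [ 0.  0. -1.] j [-0.99  0.66  1.14  1.8  -0.67  1.12 -0.37] F [ 0.2  0.3 -0.8] Tq [-0.07  0.11 -0.01] open 0.0371 ff 0.0
t [-0.4  0.  -0.5] w [ 0.  -0.   0.8]
```

Good; wind back 200° more to about 157° and regrip.

move_arm:
  steps:
    - {"claw":-0.16,"tx":-0.3,"ty":0,"tz":-0.5,"wx":0,"wy":0,"wz":-8.5}
    - {"claw":-0.16,"tx":-0.3,"ty":0,"tz":-0.5,"wx":0,"wy":0,"wz":-17}
    - {"claw":-0.16,"tx":-0.3,"ty":0,"tz":-0.5,"wx":0,"wy":0,"wz":-25.5}
    - {"claw":-0.16,"tx":-0.3,"ty":0,"tz":-0.5,"wx":0,"wy":0,"wz":-34}
    - {"claw":-0.16,"tx":-0.3,"ty":0,"tz":-0.5,"wx":0,"wy":0,"wz":-42.5}

```text
time: 12.85
tool_pos: [0.582, 0.091, 0.1357]
tool_rot: [0.713, 0.701, 0.0, -0.0]
force: [-0.5, 0.1, -0.1]
opening: 0.0369
finger_force: 0.0
```

move_arm:
  steps:
    - {"claw":-0.16,"tx":0,"ty":0,"tz":0,"wx":0,"wy":0,"wz":-8.5}
    - {"claw":-0.16,"tx":0,"ty":0,"tz":0,"wx":0,"wy":0,"wz":-17}
    - {"claw":-0.16,"tx":0,"ty":0,"tz":0,"wx":0,"wy":0,"wz":-25.5}
    - {"claw":-0.16,"tx":0,"ty":0,"tz":0,"wx":0,"wy":0,"wz":-34}
    - {"claw":-0.16,"tx":0,"ty":0,"tz":0,"wx":0,"wy":0,"wz":-42.5}

```text
time: 13.35
tool_pos: [0.582, 0.0909, 0.1356]
tool_rot: [0.41, 0.912, 0.0, -0.0]
force: [0.4, 0.8, 0.1]
opening: 0.0369
finger_force: 0.0
```

move_arm:
  steps:
    - {"claw":-0.16,"tx":0,"ty":0,"tz":0,"wx":0,"wy":0,"wz":-8.5}
    - {"claw":-0.16,"tx":0,"ty":0,"tz":0,"wx":0,"wy":0,"wz":-17}
    - {"claw":-0.16,"tx":0,"ty":0,"tz":0,"wx":0,"wy":0,"wz":-25.5}
    - {"claw":-0.16,"tx":0,"ty":0,"tz":0,"wx":0,"wy":0,"wz":-34}
    - {"claw":-0.16,"tx":0,"ty":0,"tz":0,"wx":0,"wy":0,"wz":-42.5}

```text
time: 13.85
tool_pos: [0.5819, 0.0908, 0.1356]
tool_rot: [0.052, 0.999, 0.0, -0.0]
force: [0.2, -0.6, -0.6]
opening: 0.0369
finger_force: 0.0
```

move_arm:
  steps:
    - {"claw":-0.16,"tx":0,"ty":0,"tz":0,"wx":0,"wy":0,"wz":-8.5}
    - {"claw":-0.16,"tx":0,"ty":0,"tz":0,"wx":0,"wy":0,"wz":-17}
    - {"claw":-0.16,"tx":0,"ty":0,"tz":0,"wx":0,"wy":0,"wz":-25.5}
    - {"claw":-0.16,"tx":0,"ty":0,"tz":0,"wx":0,"wy":0,"wz":-34}
    - {"claw":-0.16,"tx":0,"ty":0,"tz":0,"wx":0,"wy":0,"wz":-42.5}

```text
time: 14.35
tool_pos: [0.5819, 0.0908, 0.1355]
tool_rot: [-0.314, 0.95, 0.0, -0.0]
force: [-0.8, -0.2, 0.6]
opening: 0.0371
finger_force: 0.0
```

move_arm:
  steps:
    - {"claw":-0.16,"tx":0,"ty":0,"tz":0,"wx":0,"wy":0,"wz":-8.5}
    - {"claw":-0.16,"tx":0,"ty":0,"tz":0,"wx":0,"wy":0,"wz":-17}
    - {"claw":-0.16,"tx":0,"ty":0,"tz":0,"wx":0,"wy":0,"wz":-25.5}
    - {"claw":-0.16,"tx":0,"ty":0,"tz":0,"wx":0,"wy":0,"wz":-25.5}

```text
time: 14.75
tool_pos: [0.582, 0.0906, 0.1356]
tool_rot: [-0.514, 0.858, 0.0, -0.0]
force: [0.6, -0.3, 0.4]
opening: 0.0369
finger_force: 0.0
```

Run:
```python
from h import *
s=st(); rel((.582,.091,.1357),down(152.5))
```

```text
t 14.75 pos [0.582  0.0906 0.1356] yang 151.9 z [-0.  0. -1.] j [-0.45  0.42  0.29  1.77 -0.14  0.97  2.54] F [ 0.6 -0.3  0.4] Tq [ 0.09  0.   -0.07] open 0.0369 ff 0.0
t [-0.4  0.2 -0.1] w [ 0.   0.  -0.6]
```

move_arm:
  steps:
    - {"claw":-1,"tx":0,"ty":0,"tz":0,"wx":0,"wy":0,"wz":0}
    - {"claw":-1,"tx":0,"ty":0,"tz":0,"wx":0,"wy":0,"wz":0}
    - {"claw":-1,"tx":0,"ty":0,"tz":0,"wx":0,"wy":0,"wz":0}
  force: 20

```text
time: 15.05
tool_pos: [0.5819, 0.0907, 0.1356]
tool_rot: [-0.513, 0.858, -0.0, -0.0]
force: [-0.3, -0.3, -0.0]
opening: 0.0287
finger_force: 20.0
```

move_arm:
  steps:
    - {"claw":-1,"tx":0,"ty":0,"tz":0,"wx":0,"wy":0,"wz":8.5}
    - {"claw":-1,"tx":0,"ty":0,"tz":0.1,"wx":0,"wy":0,"wz":17}
    - {"claw":-1,"tx":0,"ty":0,"tz":0.15,"wx":0,"wy":0,"wz":25.5}
    - {"claw":-1,"tx":0,"ty":0,"tz":0.2,"wx":0,"wy":0,"wz":34}
    - {"claw":-1,"tx":0,"ty":0,"tz":0.25,"wx":0,"wy":0,"wz":42.5}

```text
time: 15.55
tool_pos: [0.5818, 0.0909, 0.1354]
tool_rot: [-0.165, 0.986, -0.0, -0.0]
force: [-0.0, -0.9, 0.8]
opening: 0.029
finger_force: 20.0
```

move_arm:
  steps:
    - {"claw":-1,"tx":0,"ty":0,"tz":0,"wx":0,"wy":0,"wz":8.5}
    - {"claw":-1,"tx":0,"ty":0,"tz":0.1,"wx":0,"wy":0,"wz":17}
    - {"claw":-1,"tx":0,"ty":0,"tz":0.15,"wx":0,"wy":0,"wz":25.5}
    - {"claw":-1,"tx":0,"ty":0,"tz":0.2,"wx":0,"wy":0,"wz":34}
    - {"claw":-1,"tx":0,"ty":0,"tz":0.25,"wx":0,"wy":0,"wz":42.5}

```text
time: 16.05
tool_pos: [0.5818, 0.0911, 0.1351]
tool_rot: [0.204, 0.979, -0.0, -0.0]
force: [-0.6, 0.2, -1.2]
opening: 0.0291
finger_force: 20.0
```

move_arm:
  steps:
    - {"claw":-1,"tx":0,"ty":0,"tz":0,"wx":0,"wy":0,"wz":8.5}
    - {"claw":-1,"tx":0,"ty":0,"tz":0.1,"wx":0,"wy":0,"wz":17}
    - {"claw":-1,"tx":0,"ty":0,"tz":0.15,"wx":0,"wy":0,"wz":25.5}
    - {"claw":-1,"tx":0,"ty":0,"tz":0.2,"wx":0,"wy":0,"wz":34}
    - {"claw":-1,"tx":0,"ty":0,"tz":0.25,"wx":0,"wy":0,"wz":42.5}

```text
time: 16.55
tool_pos: [0.5819, 0.0912, 0.1349]
tool_rot: [0.545, 0.839, 0.0, -0.0]
force: [-0.1, -0.1, -2.0]
opening: 0.0289
finger_force: 20.0
```

Run:
```python
from h import *
s=st()
```

```text
t 16.55 pos [0.5819 0.0912 0.1349] yang 24.0 z [-0.  0. -1.] j [-0.83  0.52  0.83  1.8  -0.44  1.02  0.59] F [-0.1 -0.1 -2. ] Tq [-0.06  0.11  0.07] open 0.0289 ff 20.0
```

Total ≈ 570°. Now one call at a time, watching torque.

move_arm:
  steps:
    - {"claw":-1,"tx":0,"ty":0,"tz":0,"wx":0,"wy":0,"wz":8.5}
    - {"claw":-1,"tx":0,"ty":0,"tz":0.1,"wx":0,"wy":0,"wz":17}
    - {"claw":-1,"tx":0,"ty":0,"tz":0.15,"wx":0,"wy":0,"wz":25.5}
    - {"claw":-1,"tx":0,"ty":0,"tz":0.2,"wx":0,"wy":0,"wz":34}
    - {"claw":-1,"tx":0,"ty":0,"tz":0.25,"wx":0,"wy":0,"wz":42.5}

```text
time: 17.05
tool_pos: [0.5822, 0.0914, 0.1347]
tool_rot: [0.811, 0.585, 0.0, 0.0]
force: [1.0, -1.3, -0.2]
opening: 0.0294
finger_force: 20.0
```

```bash
python3 -c "
from h import *
st()"
```

```text
t 17.05 pos [0.5822 0.0914 0.1347] yang -18.5 z [ 0.001  0.    -1.   ] j [-0.94  0.6   1.02  1.8  -0.58  1.07 -0.02] F [ 1.  -1.3 -0.2] Tq [-0.37  0.1   0.39] open 0.0294 ff 20.0
```

move_arm:
  steps:
    - {"claw":-1,"tx":0,"ty":0,"tz":0,"wx":0,"wy":0,"wz":8.5}
    - {"claw":-1,"tx":0,"ty":0,"tz":0.1,"wx":0,"wy":0,"wz":17}
    - {"claw":-1,"tx":0,"ty":0,"tz":0.15,"wx":0,"wy":0,"wz":25.5}

```text
time: 17.35
tool_pos: [0.5825, 0.0914, 0.135]
tool_rot: [0.92, 0.391, 0.001, 0.0]
force: [1.3, 0.3, 2.0]
opening: 0.0288
finger_force: 20.0
```

```bash
python3 -c "
from h import *
st()"
```

```text
t 17.35 pos [0.5825 0.0914 0.135 ] yang -43.9 z [ 0.001  0.    -1.   ] j [-0.99  0.66  1.14  1.8  -0.67  1.12 -0.39] F [1.3 0.3 2. ] Tq [-0.09  0.07  0.35] open 0.0288 ff 20.0
```

Wrist torque rose to 0.39 N m and the fingers now slip round: the nut is against its stop (≈ 610° turned). Release, lift, and check its height.

move_arm:
  steps:
    - {"claw":-0.16,"tx":0,"ty":0,"tz":0,"wx":0,"wy":0,"wz":0}
    - {"claw":-0.16,"tx":0,"ty":0,"tz":0,"wx":0,"wy":0,"wz":0}
    - {"claw":-0.16,"tx":0,"ty":0,"tz":-40,"wx":0,"wy":0,"wz":0}
    - {"claw":-0.16,"tx":0,"ty":0,"tz":-90,"wx":0,"wy":0,"wz":0}
    - {"claw":-0.16,"tx":0,"ty":0,"tz":-130,"wx":0,"wy":0,"wz":0}

```text
time: 17.85
tool_pos: [0.5821, 0.0904, 0.2668]
tool_rot: [0.919, 0.395, 0.0, 0.0]
force: [0.7, 0.2, 0.4]
opening: 0.037
finger_force: 0.0
```

Run:
```python
from h import *
print("rims",[plane("top",u,v,.106).round(4)[:2] for u,v in((461,280.6),(481.6,284),(459,300.6))])
s=st(); rel((.5605,-.330,.24),down(-49))
```

```text
rims [array([ 0.5252, -0.2873]), array([ 0.5179, -0.3286]), array([ 0.485 , -0.2816])]
t 17.85 pos [0.5821 0.0904 0.2668] yang -43.4 z [ 0.001  0.    -1.   ] j [-1.06  0.54  1.26  1.64 -0.53  1.35 -0.48] F [0.7 0.2 0.4] Tq [-0.05  0.09 -0.03] open 0.037 ff 0.0
t [-320.1  273.4   26.8] w [ 0.  -0.   5.6]
```

move_arm:
  steps:
    - {"claw":-0.3,"tx":-320,"ty":273,"tz":15,"wx":0,"wy":0,"wz":5.5}
    - {"claw":-0.3,"tx":-320,"ty":273,"tz":15,"wx":0,"wy":0,"wz":5.5}
    - {"claw":-0.3,"tx":-320,"ty":273,"tz":15,"wx":0,"wy":0,"wz":5.5}
    - {"claw":-0.3,"tx":-320,"ty":273,"tz":15,"wx":0,"wy":0,"wz":5.5}
    - {"claw":-0.3,"tx":-320,"ty":273,"tz":15,"wx":0,"wy":0,"wz":5.5}

```text
time: 18.35
tool_pos: [0.5681, -0.1601, 0.2558]
tool_rot: [0.936, 0.351, 0.001, -0.0]
force: [0.8, 0.9, -0.1]
opening: 0.0305
finger_force: 0.0
```

Run:
```python
from h import *
D=np.load("top0.npz")
p,d=ctrl.read_camera("side"); cv2.imwrite("pics/nut2.png",cv2.resize(p[150:240,212:332],(480,360),interpolation=2))
p,d=ctrl.read_camera("top"); np.savez("top1.npz",p=p,d=d)
cv2.imwrite("pics/nut2.png",np.hstack([cv2.imread("pics/nut2.png"),cv2.resize(p[222:282,243:303],(320,360),interpolation=2)]))
s=st(); rel((.5605,-.330,.24),down(-49))
```

```text
t 18.45 pos [ 0.5655 -0.1677  0.2567] yang -49.6 z [ 0.001 -0.002 -1.   ] j [-0.61  0.53  1.22  1.66 -0.51  1.32 -0.17] F [ 0.2 -0.1  0.4] Tq [-0.05  0.09 -0.03] open 0.0307 ff 0.0
t [-109.   120.3   17.1] w [ 0.2  0.  -0.6]
```

View pics/nut2.png

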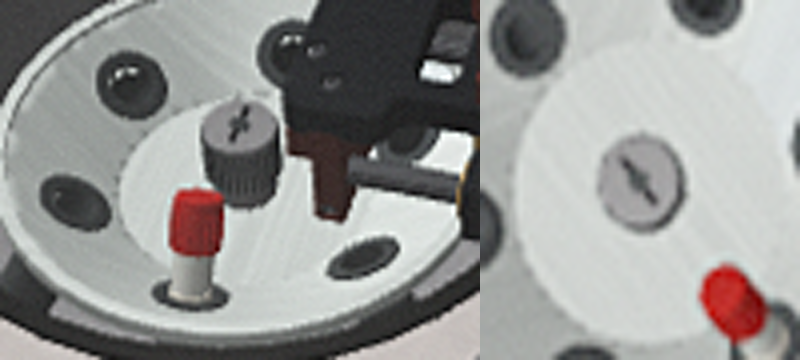

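Nut is visibly lower, and its slot has turned ≈64° mod 180 (≈604° in all), in keeping with the stop. On to the sample.

move_arm:
  steps:
    - {"claw":-0.3,"tx":-109,"ty":120,"tz":17,"wx":0,"wy":0,"wz":0}
    - {"claw":-0.3,"tx":-109,"ty":120,"tz":17,"wx":0,"wy":0,"wz":0}
    - {"claw":-0.3,"tx":-109,"ty":120,"tz":17,"wx":0,"wy":0,"wz":0}
    - {"claw":-0.3,"tx":-109,"ty":120,"tz":60,"wx":0,"wy":0,"wz":0}
    - {"claw":-0.3,"tx":-109,"ty":120,"tz":100,"wx":0,"wy":0,"wz":0}

```text
time: 18.95
tool_pos: [0.5636, -0.3243, 0.1552]
tool_rot: [0.937, 0.349, 0.001, 0.001]
force: [0.1, 1.1, -0.5]
opening: 0.0309
finger_force: 0.0
```

Run:
```python
from h import *
s=st(); rel((.5605,-.330,.082),down(-49))
ims=[]
for n in C:
    p,d=ctrl.read_camera(n); u,v=(437,405) if n=="side" else (478,260); ims.append(cv2.resize(p[v-50:v+50,u-50:u+50],(400,400),interpolation=2))
cv2.imwrite("pics/sam1.png",np.hstack(ims))
```

```text
t 18.95 pos [ 0.5636 -0.3243  0.1552] yang -49.2 z [ 0.002 -0.002 -1.   ] j [-0.2   0.7   1.05  1.63 -0.64  1.2   0.13] F [ 0.1  1.1 -0.5] Tq [-0.09  0.14  0.02] open 0.0309 ff 0.0
t [-6.1  2.  73.2] w [ 0.1 -0.  -0.2]
```

View pics/sam1.png

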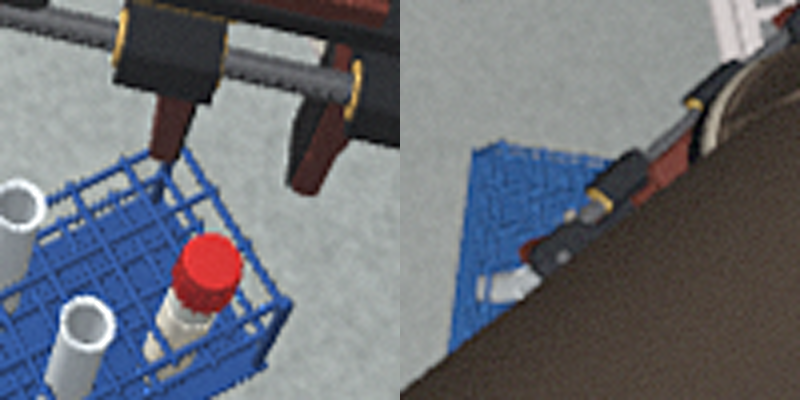

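The open fingers stand above the red cap (side crop, cap at (212,262), tips at (165,160) and (307,190)), neighbours clear. Settle sideways, then go down.

move_arm:
  steps:
    - {"claw":-0.3,"tx":-5,"ty":2,"tz":30,"wx":0,"wy":0,"wz":0}
    - {"claw":-0.3,"tx":-5,"ty":2,"tz":30,"wx":0,"wy":0,"wz":0}
    - {"claw":-0.3,"tx":-5,"ty":2,"tz":30,"wx":0,"wy":0,"wz":0}

```text
time: 19.35
tool_pos: [0.5629, -0.325, 0.1273]
tool_rot: [0.937, 0.35, 0.0, 0.0]
force: [0.3, -0.1, 1.0]
opening: 0.0306
finger_force: 0.0
```

Run:
```python
from h import *
print(proj("side",[.5636,-.3243,.1552]))
s=st(); rel((.5605,-.330,.082),down(-49))
```

```text
[[442.4830063  397.88231061]]
t 19.35 pos [ 0.5629 -0.325   0.1273] yang -49.0 z [ 0.001 -0.    -1.   ] j [-0.19  0.72  1.02  1.65 -0.67  1.15  0.15] F [ 0.3 -0.1  1. ] Tq [-0.05  0.13  0.02] open 0.0306 ff 0.0
t [-5.1  2.1 45.3] w [ 0. -0.  0.]
```

move_arm:
  steps:
    - {"claw":-0.3,"tx":-5,"ty":2,"tz":5,"wx":0,"wy":0,"wz":0}
    - {"claw":-0.3,"tx":-5,"ty":2,"tz":5,"wx":0,"wy":0,"wz":0}

```text
time: 19.55
tool_pos: [0.5599, -0.3308, 0.1218]
tool_rot: [0.937, 0.35, 0.0, 0.001]
force: [-0.5, 0.8, -0.2]
opening: 0.0309
finger_force: 0.0
```

Run:
```python
from h import *
s=st(); rel((.5605,-.330,.082),down(-49))
```

```text
t 19.55 pos [ 0.5599 -0.3308  0.1218] yang -49.1 z [ 0.001 -0.001 -1.   ] j [-0.18  0.73  1.02  1.66 -0.67  1.14  0.17] F [-0.5  0.8 -0.2] Tq [-0.04  0.09  0.02] open 0.0309 ff 0.0
t [ 1.  -0.2 39.8] w [ 0.1 -0.  -0.1]
```

move_arm:
  steps:
    - {"claw":-0.3,"tx":0.5,"ty":0,"tz":20,"wx":0,"wy":0,"wz":0}
    - {"claw":-0.3,"tx":0.5,"ty":0,"tz":40,"wx":0,"wy":0,"wz":0}
    - {"claw":-0.3,"tx":0.5,"ty":0,"tz":40,"wx":0,"wy":0,"wz":0}
    - {"claw":-0.3,"tx":0.5,"ty":0,"tz":40,"wx":0,"wy":0,"wz":0}
  force: 15

```text
time: 19.95
tool_pos: [0.5602, -0.3301, 0.0814]
tool_rot: [0.937, 0.35, -0.0, 0.0]
force: [0.7, 0.1, 0.1]
opening: 0.031
finger_force: 0.0
```

move_arm:
  steps:
    - {"claw":-1,"tx":0,"ty":0,"tz":0,"wx":0,"wy":0,"wz":0}
    - {"claw":-1,"tx":0,"ty":0,"tz":0,"wx":0,"wy":0,"wz":0}
    - {"claw":-1,"tx":0,"ty":0,"tz":0,"wx":0,"wy":0,"wz":0}
    - {"claw":-1,"tx":0,"ty":0,"tz":0,"wx":0,"wy":0,"wz":0}
  force: 15

```text
time: 20.35
tool_pos: [0.5606, -0.3303, 0.0815]
tool_rot: [0.937, 0.349, 0.001, 0.001]
force: [-0.2, -0.5, 3.6]
opening: 0.0183
finger_force: 15.0
```

Run:
```python
from h import *
s=st()
```

```text
t 20.35 pos [ 0.5606 -0.3303  0.0815] yang -49.1 z [ 0.001 -0.001 -1.   ] j [-0.16  0.77  0.98  1.69 -0.71  1.08  0.19] F [-0.2 -0.5  3.6] Tq [-0.1   0.04  0.  ] open 0.0183 ff 15.0
```

Cap is gripped (18.3 mm). Lift straight out.

move_arm:
  steps:
    - {"claw":-1,"tx":0,"ty":0,"tz":-30,"wx":0,"wy":0,"wz":0}
    - {"claw":-1,"tx":0,"ty":0,"tz":-75,"wx":0,"wy":0,"wz":0}
    - {"claw":-1,"tx":0,"ty":0,"tz":-125,"wx":0,"wy":0,"wz":0}
    - {"claw":-1,"tx":0,"ty":0,"tz":-175,"wx":0,"wy":0,"wz":0}
    - {"claw":-1,"tx":0,"ty":0,"tz":-225,"wx":0,"wy":0,"wz":0}

```text
time: 20.85
tool_pos: [0.5596, -0.3296, 0.3077]
tool_rot: [0.937, 0.349, -0.0, -0.0]
force: [1.1, -0.1, 0.4]
opening: 0.0177
finger_force: 15.0
```

```bash
cat >> h.py <<'E'
AX=np.array([.582,.091]);a=np.radians(41);o=np.array([np.cos(a),np.sin(a)])
def pk(h,L=.0755):
    "TCP pose with the tube tip h above pocket 3's floor"
    r=.1005-(h+L)*.5;z=.0837+(h+L)*.866
    zz=np.r_[o*.5,-.866];y=np.array([np.cos(a-np.pi/2),np.sin(a-np.pi/2),0])
    return np.r_[AX+o*r,z],np.c_[np.cross(y,zz),y,zz]
E
python3 - <<'E'
from h import *
s=st(); print(pk(.17)[0]);rel(*pk(.17))
p,d=ctrl.read_camera("side"); cv2.imwrite("pics/held.png",cv2.resize(p[230:480,360:610],(500,500),interpolation=2))
E
```

```text
t 20.85 pos [ 0.5596 -0.3296  0.3077] yang -49.1 z [-0.  0. -1.] j [-0.22  0.59  1.14  1.42 -0.53  1.47  0.05] F [ 1.1 -0.1  0.4] Tq [-0.14  0.06 -0.01] open 0.0177 ff 15.0
[0.56520771 0.07640269 0.296303  ]
t [ 270.  -303.3   11.5] w [ 0.  30.  -0.1]
```

View pics/held.png

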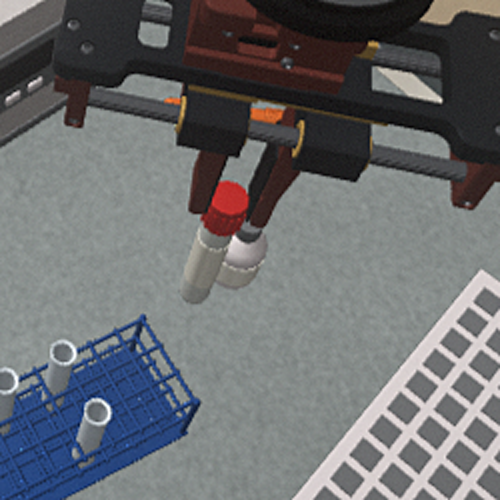

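Tube is held cap up between the fingers, clear of the rack (cap at (228,205), tip at (195,298)); the open tubes are undisturbed. Carry it to the pocket, tilting 30°.

move_arm:
  steps:
    - {"claw":-1,"tx":270,"ty":-303,"tz":0,"wx":0,"wy":6,"wz":0}
    - {"claw":-1,"tx":270,"ty":-303,"tz":0,"wx":0,"wy":12,"wz":0}
    - {"claw":-1,"tx":270,"ty":-303,"tz":0,"wx":0,"wy":18,"wz":0}
    - {"claw":-1,"tx":270,"ty":-303,"tz":0,"wx":0,"wy":24,"wz":0}
    - {"claw":-1,"tx":270,"ty":-303,"tz":0,"wx":0,"wy":30,"wz":0}

```text
time: 21.4
tool_pos: [0.5632, -0.0784, 0.3053]
tool_rot: [0.905, 0.337, 0.244, -0.091]
force: [0.5, -0.2, 1.1]
opening: 0.0179
finger_force: 15.0
```

Run:
```python
from h import *
s=st();rel(*pk(.17))
```

```text
t 21.4 pos [ 0.5632 -0.0784  0.3053] yang -49.1 z [ 0.38   0.33  -0.864] j [-0.71  0.11  1.18  1.94 -0.69  1.05 -0.08] F [ 0.5 -0.2  1.1] Tq [-0.34  0.41 -0.  ] open 0.0179 ff 15.0
t [  84.2 -115.7   59.6] w [ 0.  -0.2 -0.2]
```

move_arm:
  steps:
    - {"claw":-1,"tx":84,"ty":-116,"tz":59,"wx":0,"wy":0,"wz":0}
    - {"claw":-1,"tx":84,"ty":-116,"tz":59,"wx":0,"wy":0,"wz":0}
    - {"claw":-1,"tx":84,"ty":-116,"tz":59,"wx":0,"wy":0,"wz":0}
    - {"claw":-1,"tx":84,"ty":-116,"tz":59,"wx":0,"wy":0,"wz":0}
    - {"claw":-1,"tx":84,"ty":-116,"tz":59,"wx":0,"wy":0,"wz":0}

```text
time: 21.9
tool_pos: [0.5641, 0.0764, 0.2964]
tool_rot: [0.904, 0.339, 0.242, -0.091]
force: [-0.3, -0.6, -0.2]
opening: 0.0181
finger_force: 15.0
```

Run:
```python
from h import *
s=st();rel(*pk(.17));rel(*pk(.08))
```

```text
t 21.9 pos [0.5641 0.0764 0.2964] yang -48.9 z [ 0.376  0.329 -0.866] j [-1.02 -0.06  1.01  2.03 -0.41  0.78 -0.61] F [-0.3 -0.6 -0.2] Tq [-0.35  0.48  0.04] open 0.0181 ff 15.0
t [0.7 0.7 0.4] w [-0.1 -0.   0.1]
t [ 0.7  0.9 90.4] w [-0.1 -0.   0.1]
```

move_arm:
  steps:
    - {"claw":-1,"tx":0.6,"ty":0.8,"tz":40,"wx":0,"wy":0,"wz":0}
    - {"claw":-1,"tx":0.6,"ty":0.8,"tz":80,"wx":0,"wy":0,"wz":0}
    - {"claw":-1,"tx":0.6,"ty":0.8,"tz":88,"wx":0,"wy":0,"wz":0}
    - {"claw":-1,"tx":0.6,"ty":0.8,"tz":88,"wx":0,"wy":0,"wz":0}

```text
time: 22.3
tool_pos: [0.599, 0.1009, 0.2182]
tool_rot: [0.906, 0.337, 0.241, -0.089]
force: [-0.2, -0.1, 0.3]
opening: 0.0176
finger_force: 15.0
```

Run:
```python
from h import *
s=st();rel(*pk(.08))
p,d=ctrl.read_camera("side"); A=cv2.resize(p[120:220,212:312],(400,400),interpolation=2)
P=np.r_[AX+o*.068,.140]; M=pk(0)[1][:,2]
T=R.from_quat(s["tool_rot"]).as_matrix()[:,2]; tip=s["tool_pos"]+T*.0755
print("mouth side",proj("side",P),"tip pred",proj("side",tip))
p,d=ctrl.read_camera("top"); B=cv2.resize(p[180:280,210:310],(400,400),interpolation=2)
print("top",proj("top",P),proj("top",tip))
cv2.imwrite("pics/ins.png",np.hstack([A,B]))
```

```text
t 22.3 pos [0.599  0.1009 0.2182] yang -49.3 z [ 0.376  0.323 -0.869] j [-0.95  0.22  1.06  2.07 -0.86  0.75 -0.21] F [-0.2 -0.1  0.3] Tq [-0.35  0.45 -0.01] open 0.0176 ff 15.0
t [ 3.1 -3.7  1.6] w [ 0.2  0.3 -0.2]
mouth side [[285.21951644 162.37056922]] tip pred [[285.17279636 161.82780288]]
top [[250.16790242 227.62159302]] [[254.46020749 229.64555404]]
```

View pics/ins.png

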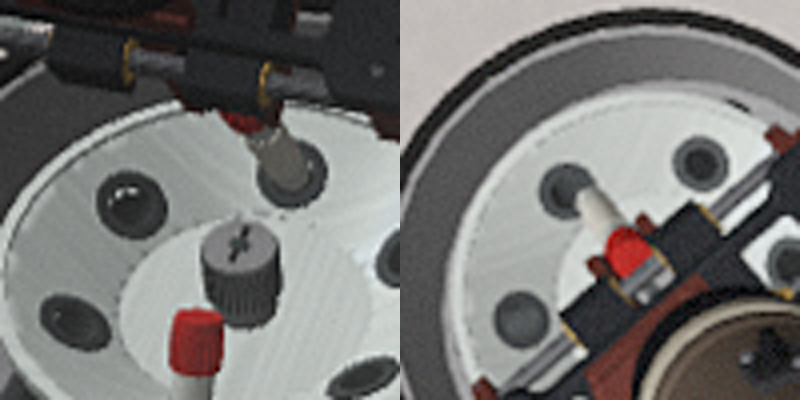

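Tube points at the pocket opposite the loaded one (side crop: tip at (292,180) in front of mouth (292,170); top crop: tip (585,195), mouth (566,190)). Correct the residual before entering.

move_arm:
  steps:
    - {"claw":-1,"tx":0.5,"ty":-0.7,"tz":1,"wx":0,"wy":0,"wz":0}
    - {"claw":-1,"tx":0.5,"ty":-0.7,"tz":1,"wx":0,"wy":0,"wz":0}

```text
time: 22.6
tool_pos: [0.5997, 0.1039, 0.2214]
tool_rot: [0.905, 0.337, 0.244, -0.091]
force: [-0.3, -0.3, -0.3]
opening: 0.0179
finger_force: 15.0
```

Run:
```python
from h import *
s=st();rel(*pk(.08))
```

```text
t 22.6 pos [0.5997 0.1039 0.2214] yang -49.1 z [ 0.38   0.329 -0.865] j [-0.96  0.22  1.05  2.07 -0.87  0.75 -0.21] F [-0.3 -0.3 -0.3] Tq [-0.41  0.46  0.03] open 0.0179 ff 15.0
t [-0.7 -1.9  3.1] w [ 0.1 -0.1 -0.1]
```

move_arm:
  steps:
    - {"claw":-1,"tx":-0.6,"ty":-1.8,"tz":3,"wx":0,"wy":0,"wz":0}
    - {"claw":-1,"tx":-0.6,"ty":-1.8,"tz":3,"wx":0,"wy":0,"wz":0}
    - {"claw":-1,"tx":-0.6,"ty":-1.8,"tz":8,"wx":0,"wy":0,"wz":0}
    - {"claw":-1,"tx":-0.6,"ty":-1.8,"tz":13,"wx":0,"wy":0,"wz":0}
    - {"claw":-1,"tx":-0.6,"ty":-1.8,"tz":13,"wx":0,"wy":0,"wz":0}

```text
time: 23.1
tool_pos: [0.6024, 0.1101, 0.2076]
tool_rot: [0.905, 0.338, 0.242, -0.09]
force: [-0.8, 0.6, -0.3]
opening: 0.0179
finger_force: 15.0
```

Run:
```python
from h import *
s=st();rel(*pk(.065))
```

```text
t 23.1 pos [0.6024 0.1101 0.2076] yang -49.1 z [ 0.377  0.327 -0.867] j [-0.93  0.25  1.02  2.08 -0.91  0.73 -0.18] F [-0.8  0.6 -0.3] Tq [-0.44  0.43 -0.02] open 0.0179 ff 15.0
t [0.9 1.1 3.1] w [ 0.   0.1 -0.1]
```

Tip about 3 mm outside the mouth. Correct and enter gently.

move_arm:
  steps:
    - {"claw":-1,"tx":0.8,"ty":1,"tz":1,"wx":0,"wy":0,"wz":0}
    - {"claw":-1,"tx":0.8,"ty":1,"tz":3,"wx":0,"wy":0,"wz":0}
    - {"claw":-1,"tx":0.8,"ty":1,"tz":6,"wx":0,"wy":0,"wz":0}
    - {"claw":-1,"tx":0.8,"ty":1,"tz":9,"wx":0,"wy":0,"wz":0}
    - {"claw":-1,"tx":0.8,"ty":1,"tz":11,"wx":0,"wy":0,"wz":0}

```text
time: 23.6
tool_pos: [0.6079, 0.1133, 0.199]
tool_rot: [0.905, 0.338, 0.242, -0.091]
force: [-0.7, 0.9, 0.7]
opening: 0.0183
finger_force: 15.0
```

Run:
```python
from h import *
s=st();rel(*pk(.057))
```

```text
t 23.6 pos [0.6079 0.1133 0.199 ] yang -49.1 z [ 0.377  0.328 -0.866] j [-0.9   0.27  0.99  2.08 -0.95  0.73 -0.15] F [-0.7  0.9  0.7] Tq [-0.23  0.53  0.1 ] open 0.0183 ff 15.0
t [-0.2 -0.1  0.5] w [ 0.   0.  -0.1]
```

Entering with ~1 N. Continue.

move_arm:
  steps:
    - {"claw":-1,"tx":0,"ty":0,"tz":4,"wx":0,"wy":0,"wz":0}
    - {"claw":-1,"tx":0,"ty":0,"tz":8,"wx":0,"wy":0,"wz":0}
    - {"claw":-1,"tx":0,"ty":0,"tz":12,"wx":0,"wy":0,"wz":0}
    - {"claw":-1,"tx":0,"ty":0,"tz":16,"wx":0,"wy":0,"wz":0}
    - {"claw":-1,"tx":0,"ty":0,"tz":20,"wx":0,"wy":0,"wz":0}

```text
time: 24.1
tool_pos: [0.6155, 0.1198, 0.1816]
tool_rot: [0.905, 0.338, 0.242, -0.091]
force: [-0.8, 0.9, 0.3]
opening: 0.0178
finger_force: 15.0
```

Run:
```python
from h import *
s=st();rel(*pk(.037))
```

```text
t 24.1 pos [0.6155 0.1198 0.1816] yang -49.1 z [ 0.378  0.328 -0.866] j [-0.83  0.3   0.9   2.08 -1.    0.7  -0.12] F [-0.8  0.9  0.3] Tq [-0.13  0.61  0.15] open 0.0178 ff 15.0
t [-0.2 -0.3  0.5] w [ 0.   0.  -0.1]
```

move_arm:
  steps:
    - {"claw":-1,"tx":0,"ty":0,"tz":4,"wx":0,"wy":0,"wz":0}
    - {"claw":-1,"tx":0,"ty":0,"tz":8,"wx":0,"wy":0,"wz":0}

```text
time: 24.3
tool_pos: [0.6186, 0.1223, 0.1747]
tool_rot: [0.905, 0.338, 0.242, -0.091]
force: [-1.0, -0.1, 0.7]
opening: 0.0181
finger_force: 15.0
```

Run:
```python
from h import *
s=st();print(s["joints"][4]);rel(*pk(.029))
```

```text
t 24.3 pos [0.6186 0.1223 0.1747] yang -49.1 z [ 0.378  0.328 -0.866] j [-0.79  0.31  0.85  2.08 -1.    0.68 -0.11] F [-1.  -0.1  0.7] Tq [-0.16  0.63  0.14] open 0.0181 ff 15.0
-1.0047511906192481
t [-0.2 -0.4  0.5] w [ 0.   0.  -0.1]
```

The arm holds joint 5 at −1.005, inside its range, and still tracks. Continue.

move_arm:
  steps:
    - {"claw":-1,"tx":0,"ty":0,"tz":4,"wx":0,"wy":0,"wz":0}
    - {"claw":-1,"tx":0,"ty":0,"tz":8,"wx":0,"wy":0,"wz":0}
    - {"claw":-1,"tx":0,"ty":0,"tz":12,"wx":0,"wy":0,"wz":0}
    - {"claw":-1,"tx":0,"ty":0,"tz":16,"wx":0,"wy":0,"wz":0}
    - {"claw":-1,"tx":0,"ty":0,"tz":20,"wx":0,"wy":0,"wz":0}

```text
time: 24.8
tool_pos: [0.6262, 0.1289, 0.1575]
tool_rot: [0.905, 0.338, 0.243, -0.091]
force: [-0.2, 1.3, 0.2]
opening: 0.0181
finger_force: 15.0
```

Run:
```python
from h import *
s=st();print(s["joints"][4]);rel(*pk(.0))
```

```text
t 24.8 pos [0.6262 0.1289 0.1575] yang -49.1 z [ 0.378  0.328 -0.866] j [-0.68  0.33  0.7   2.07 -1.02  0.63 -0.11] F [-0.2  1.3  0.2] Tq [-0.07  0.6   0.16] open 0.0181 ff 15.0
-1.0166405932726181
t [-0.3 -0.4  9.6] w [ 0.  -0.  -0.1]
```

move_arm:
  steps:
    - {"claw":-1,"tx":0,"ty":0,"tz":2.5,"wx":0,"wy":0,"wz":0}
    - {"claw":-1,"tx":0,"ty":0,"tz":5,"wx":0,"wy":0,"wz":0}

```text
time: 25.0
tool_pos: [0.6281, 0.1305, 0.1533]
tool_rot: [0.905, 0.338, 0.243, -0.091]
force: [-0.5, 0.4, 0.8]
opening: 0.0177
finger_force: 15.0
```

Run:
```python
from h import *
s=st();print(s["joints"][4]);rel(*pk(.0))
```

```text
t 25.0 pos [0.6281 0.1305 0.1533] yang -49.1 z [ 0.378  0.328 -0.866] j [-0.65  0.33  0.67  2.07 -1.02  0.61 -0.11] F [-0.5  0.4  0.8] Tq [0.02 0.64 0.26] open 0.0177 ff 15.0
-1.0181462546302278
t [-0.3 -0.4  4.7] w [ 0.  -0.  -0.1]
```

move_arm:
  steps:
    - {"claw":-1,"tx":0,"ty":0,"tz":2,"wx":0,"wy":0,"wz":0}
    - {"claw":-1,"tx":0,"ty":0,"tz":4,"wx":0,"wy":0,"wz":0}
    - {"claw":-1,"tx":0,"ty":0,"tz":5,"wx":0,"wy":0,"wz":0}
    - {"claw":-1,"tx":0,"ty":0,"tz":5,"wx":0,"wy":0,"wz":0}

```text
time: 25.4
tool_pos: [0.63, 0.132, 0.1493]
tool_rot: [0.905, 0.338, 0.243, -0.091]
force: [-0.7, 0.3, 1.6]
opening: 0.0179
finger_force: 15.0
```

Run:
```python
from h import *
s=st();print(s["joints"][4]);rel(*pk(.0))
```

```text
t 25.4 pos [0.63   0.132  0.1493] yang -49.1 z [ 0.378  0.328 -0.866] j [-0.63  0.33  0.63  2.07 -1.02  0.6  -0.11] F [-0.7  0.3  1.6] Tq [0.06 0.56 0.27] open 0.0179 ff 15.0
-1.0192778847945463
t [-0.4 -0.5 -0. ] w [ 0.  -0.  -0.1]
```

move_arm:
  steps:
    - {"claw":-1,"tx":0,"ty":0,"tz":0.7,"wx":0,"wy":0,"wz":0}
    - {"claw":-1,"tx":0,"ty":0,"tz":1.5,"wx":0,"wy":0,"wz":0}
    - {"claw":-1,"tx":0,"ty":0,"tz":1.5,"wx":0,"wy":0,"wz":0}

```text
time: 25.7
tool_pos: [0.6308, 0.1321, 0.149]
tool_rot: [0.905, 0.337, 0.243, -0.091]
force: [-7.8, -2.5, 12.1]
opening: 0.018
finger_force: 15.0
```

Run:
```python
from h import *
s=st();print(s["joints"][4]);rel(*pk(.0))
```

```text
t 25.7 pos [0.6308 0.1321 0.149 ] yang -49.1 z [ 0.379  0.328 -0.865] j [-0.62  0.33  0.62  2.07 -1.02  0.6  -0.11] F [-7.8 -2.5 12.1] Tq [0.16 0.97 0.35] open 0.018 ff 15.0
-1.0194489139804634
t [-0.9 -1.  -0.6] w [ 0.1 -0.1 -0.1]
```

Firm 14 N axial stop right at the expected depth: seated. Release and withdraw along the bore.

move_arm:
  steps:
    - {"claw":-0.3,"tx":0,"ty":0,"tz":-1,"wx":0,"wy":0,"wz":0}
    - {"claw":-0.3,"tx":0,"ty":0,"tz":-1,"wx":0,"wy":0,"wz":0}
    - {"claw":-0.3,"tx":0,"ty":0,"tz":-1,"wx":0,"wy":0,"wz":0}
    - {"claw":-0.3,"tx":0,"ty":0,"tz":-6,"wx":0,"wy":0,"wz":0}
    - {"claw":-0.3,"tx":0,"ty":0,"tz":-12,"wx":0,"wy":0,"wz":0}

```text
time: 26.2
tool_pos: [0.6256, 0.1283, 0.1581]
tool_rot: [0.905, 0.338, 0.242, -0.09]
force: [-0.4, 0.4, 0.4]
opening: 0.0307
finger_force: 0.0
```

move_arm:
  steps:
    - {"claw":-0.3,"tx":0,"ty":0,"tz":-20,"wx":0,"wy":0,"wz":0}
    - {"claw":-0.3,"tx":0,"ty":0,"tz":-40,"wx":0,"wy":0,"wz":0}
    - {"claw":-0.3,"tx":0,"ty":0,"tz":-60,"wx":0,"wy":0,"wz":0}
    - {"claw":-0.3,"tx":0,"ty":0,"tz":-80,"wx":0,"wy":0,"wz":0}
    - {"claw":-0.3,"tx":0,"ty":0,"tz":-100,"wx":0,"wy":0,"wz":0}

```text
time: 26.7
tool_pos: [0.5876, 0.095, 0.2457]
tool_rot: [0.905, 0.337, 0.243, -0.09]
force: [-0.8, 1.0, -0.7]
opening: 0.0308
finger_force: 0.0
```

Run:
```python
from h import *
s=st();rel((.40,-.15,.40),down(-49))
```

```text
t 26.7 pos [0.5876 0.095  0.2457] yang -49.1 z [ 0.378  0.327 -0.866] j [-0.74  0.1   0.77  2.05 -0.65  0.71 -0.41] F [-0.8  1.  -0.7] Tq [-0.28  0.45  0.01] open 0.0308 ff 0.0
t [-184.6   62.5 -284.7] w [  0.  -30.   -0.1]
```

move_arm:
  steps:
    - {"claw":-0.3,"tx":-10,"ty":4,"tz":-40,"wx":0,"wy":-4,"wz":0}
    - {"claw":-0.3,"tx":-40,"ty":20,"tz":-75,"wx":0,"wy":-10,"wz":0}
    - {"claw":-0.3,"tx":-70,"ty":38,"tz":-110,"wx":0,"wy":-16,"wz":0}
    - {"claw":-0.3,"tx":-105,"ty":57,"tz":-140,"wx":0,"wy":-22,"wz":0}
    - {"claw":-0.3,"tx":-140,"ty":76,"tz":-180,"wx":0,"wy":-30,"wz":0}

```text
time: 27.2
tool_pos: [0.4792, -0.098, 0.3303]
tool_rot: [0.938, 0.348, -0.001, 0.0]
force: [0.6, -0.3, -1.2]
opening: 0.0305
finger_force: 0.0
```

Run:
```python
from h import *
s=st()
ims=[]
for n in C:
    p,d=ctrl.read_camera(n); np.savez(n+"2.npz",p=p,d=d)
    u,v=(272,180) if n=="side" else (273,252); ims.append(cv2.resize(p[v-60:v+60,u-60:u+60],(400,400),interpolation=2))
    h=np.r_[AX+o*(.1005-.053),.0837+.106*.866]; print(n,"pred cap top",proj(n,h))
    q=p.astype(int); m=((q[...,2]>110)&(q[...,1]<70)&(q[...,0]<80)).astype(np.uint8)
    k,l,S,ce=cv2.connectedComponentsWithStats(m); print([(S[i].tolist(),ce[i].round(1)) for i in range(1,k) if 20<S[i,4]<1000])
cv2.imwrite("pics/end.png",np.hstack(ims))
```

```text
t 27.2 pos [ 0.4792 -0.098   0.3303] yang -49.3 z [-0.002 -0.002 -1.   ] j [-0.72  0.08  0.9   1.75 -0.06  1.34 -0.67] F [ 0.6 -0.3 -1.2] Tq [-0.03  0.07 -0.  ] open 0.0305 ff 0.0
side pred cap top [[280.41734085 154.84298799]]
[([255, 198, 13, 16, 109], array([258.9, 203.9])), ([444, 285, 21, 4, 29], array([453.9, 286.8])), ([466, 288, 39, 8, 55], array([487.1, 292. ]))]
top pred cap top [[254.31068356 232.91756101]]
[([250, 226, 10, 11, 88], array([254.6, 231.4])), ([285, 267, 12, 12, 98], array([290.2, 272.2]))]
```

View pics/end.png

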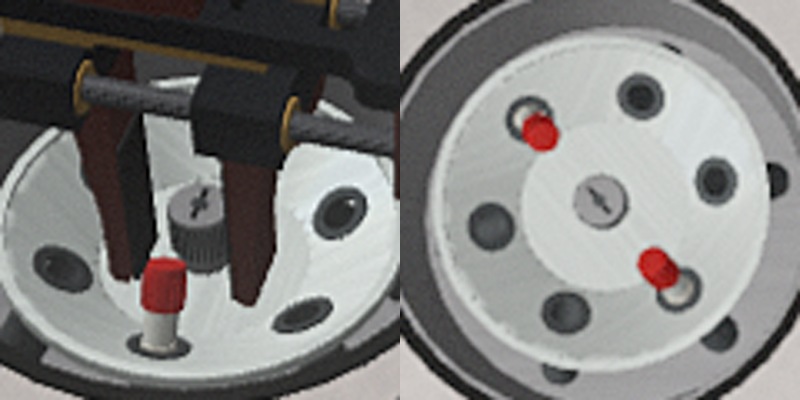

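The top crop shows the two red caps (540,132) and (658,267) straight across the nut at (600,200) and equally far from it, both tubes seated alike. The arm touches nothing.

```bash
python3 -c "
from bench import ctrl
print(ctrl.close_job())"
```

```text
the job is handed in; nothing more can be done
None
```

I screwed the nut down to its stop (about 604°) and seated the capped sample tube in the pocket straight across from the loaded one. The job was handed in at about 27 s, with nothing else seen disturbed.

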